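Fetch the empty loaf pan from behind the jar, pitcher and tin

ROBOT

A 6-joint arm with a two-finger parallel gripper is mounted at the origin on the work surface. World frame = base frame: x ahead of the robot, y to its left, z up, the work surface at z = 0. Lengths are in mm, angles in rad, forces in N, time in s.
With the tool pointing down it reaches from about 250 to 775 mm from the base axis. Payload 4 kg.
Tool frame: the origin (TCP) lies where the fingers leave the gripper's body, on its centre line; the fingertips stand r.tcp_to_tips ahead of it and the grasp point (between the pads) lies 78 mm ahead of it (r.tcp_to_tips is the distance from the TCP to the fingertips, in mm); z points along the fingers, y is the line along which they close (so a half turn about z gives the same grasp; the last joint's range is limited). The gripper opens to 94 mm and grips with 3 to 60 N. Pads are 16 mm wide; open, the fingers measure 119 mm over their backs; the gripper's body (75 mm by 177 mm) begins 78 mm behind the grasp point.
Start: joints at [-1.342, 0.087, 1.371, -0, 1.684, -0.103], TCP at [179.156, -520.013, 302.706] pointing down, gripper open.
Joint ranges: [-3.1, 3.1], [-0.76, 2.03], [0.27, 2.55], [-1.08, 4.22], [0.17, 2.65], [-2.57, 2.57]. Speed limits (rad/s): [2.79, 2.79, 3.14, 3.14, 3.14, 3.14].

INTERFACE

Orientations are given as a unit quaternion [x, y, z, w].
In Python, from cell import r gives the robot as it stands.
- The arm moves only by the tool play_rows, never from a script. Its argument "steps" is a list of rows, each a list of 3 entries, a list of its own where there are three numbers: the opening, from 0 (shut) to 1 (fully open), then the shift along the world's x, y, z in cm, then the turn, a rotation vector about the world's x, y, z in degrees. In form: [[claw, [tx, ty, tz], [ax, ay, az]], ...]. A call has 1 to 12 rows; each row shifts and turns the commanded pose from where the row before left it; what a row does not reach is not made up. A row lasts 1/12 s, in which the tool goes at most 41.7 mm and 7.16 degrees, less where a joint would pass 70% of its speed; a pose out of reach is approached as far as the arm can. A call is refused whole if a number of a shift passes 4.17 or a number of a turn 7.16, either way. A call with a gripper value outside its range is refused whole. The fingers move at their own pace and stop on an object; "force" is the grip in N (left out, the last holds). Time passes only in rows, so rows that do not move let the fingers close. It gives the time, the measured TCP pose, the force, the opening and the grip force at its end, in the units of the state.
- r.get_state(): the state, without advancing time (a new reading comes with each control period).
- r.capture(name): name is "scene" or "top" or "wrist"; returns a dict with "image" (480x640x3 uint8, red, green, blue), "fx", "fy", "cx", "cy" (pixels), "rvec" (rotation vector, rad) and "tvec" (3), from world to camera coordinates, as OpenCV has them; the wrist camera has in their place "T_tool_cam" (4x4, takes a point from camera to tool coordinates, whose origin is the TCP and whose axes are the flange's). Camera axes: x right, y down, z forward; pixel columns grow to the right and rows downward; lengths in mm; the calibration is good to about 2 mm. The wrist camera is an equidistant fisheye: a pixel r from the principal point sees the ray r / f radians off the axis. A picture is of the moment at which its call begins: read the wrist's pose just before it. There is no depth.
- r.close_job(): hands the job in; it is judged then, once.
Trained networks look in the newest picture that a camera, given by its name, has taken for a name from the list of things; names that differ only in an ending like _2 or _b are one class to them, and where a whole thing is asked for, a point or a joint stands for the part that bears it (a point fixed in the world has none). Each returns a list of dicts, best first, with "confidence" (0 to 1); they miss things now and then, are a little off and sometimes report something else, mostly with a low value. They report only what shows in the picture. A call takes as long as a camera call. They do not tell look-alikes from the thing itself.
- r.search_frame(label, camera): "uv" ([column, row] in pixels, amid what is visible of it).
- r.spot_point(label, camera): "uv" ([column, row] in pixels: a listed point, or the origin of a listed thing).
The state is a dict: "t": time; "joint_pos": joint angles; "joint_velocities": joint speeds; "tau": joint torques, N m; "eef_pos": TCP position; "ee_rot": TCP orientation; "ft_force": force on the tool from outside, world axes, zero at the start; "torque": the same for the moment, N m; "width": finger opening in mm; "finger_force": force on a finger pad.
Only numpy, scipy, OpenCV 4.12 (cv2) and the standard library are available. Lean on these libraries where they do the work, as an engineer would, in place of code of your own. Each camera call takes 0.05 s, during which the arm holds its last target. There are 200 camera calls.

TASK

Set the empty loaf pan on the kitchen scale, ready for the dough to be weighed into it: first move the red-capped jar, the green pitcher and the yellow tin that stand in front of it onto the wooden board, then stand the pan in the middle of the scale's steel platform with its long sides along the platform's long sides. Once it is there, put the jar, pitcher and tin back upright, each exactly where it stood before. Do not tip anything over, and leave the pan with the loaf, the white canister and the pepper mill where they are.

Things in the scene. Friction and masses are not known exactly. Their poses are not given: they have to be found in the camera images.
- empty_pan: EMPTY aluminium loaf pan, loose, 0.18 kg: 215 mm long (y) x 115 wide (x) over the rim, 65 high, open on top. Rim all round the top: 8 mm wide, 12 deep, outer faces at x +-57.5, y +-107.5; thinner walls below lean in 10 mm. Lift it by pinching the rim at mid long side. The -x side faces the robot; jar, pitcher, tin stand 120 mm off its centre there, 100 mm apart. Origin: centre of underside.
- jar: glass jar with tan contents and a ribbed red twist cap, loose, about 0.42 kg; 150 mm high, glass 64 mm across, cap 66 mm across and 25 mm high at the top. Origin: centre of its underside, z up.
- pitcher: small green ceramic pitcher, loose, about 0.38 kg; 130 mm high, open on top; upper 42 mm a straight neck 58 across, belly 65 across. Handle on its +y side out to 56 mm from the axis, 32 to 91 mm high; small spout at the rim on -y, out to 40 mm. Grip it across its x axis, clear of both. +x points away from the robot (+-20 degrees) at the start. Origin: centre of underside, z up.
- tin: closed round yellow tin with a brown band and a bare metal lid, loose, about 0.32 kg; 125 mm high, body 64 mm across, lid 66 mm across and 21 mm high at the top. Origin: centre of its underside, z up.
- board: wooden cutting board lying fixed on the counter, the side area: 300 mm (its x axis) x 160 mm (its y axis), 18 mm thick. Origin: centre of its underside, so its top is at z = +18 mm. It is on the left or the right of the pans, the scale on the other side; its long side runs away from the robot.
- scale: flat kitchen scale, fixed on the counter: a steel platform 230 mm (its x axis) x 150 mm (its y axis), top 22 mm above the counter, on a black base with a lower (16 mm) display strip, 45 mm deep, beyond the platform's -x end. Origin: under the middle of the steel platform (not of the base), at counter height.
- loaf_pan_full: the other aluminium loaf pan, of the same size, holding a brown loaf that stands 92 mm high; bystander, loose, behind the empty pan (150 mm further from the robot). Leave alone. Origin: centre of its underside, y along its length.
- canister: white stoneware canister with two blue bands and a wooden lid, 84 mm across, 141 mm high with its knob; bystander, loose, 0.9 kg, just off the empty pan's +y end. Leave alone. Origin: centre of its underside.
- mill: dark wooden pepper mill with a brass tip, 58 mm across the foot, 177 mm high; bystander, loose, 0.4 kg, just off the empty pan's -y end. Leave alone. Origin: centre of its underside.
There are look-alikes about, which are no part of the job. Of the things like the jar, leave any that is purple; of the rest the larger one is meant. Leave any turquoise look-alike of the empty_pan alone.

How it is judged:
By the outcome, as a careful person would: the job done as asked, in the order asked, and still so for the second after the job is handed in, with the robot touching nothing.
It also fails if it takes over 149 s, if anything falls off the work surface, if the arm or the gripper's body presses on something with over 40 N, if the wrist force passes 120 N, or if a joint passes its speed limit or range.

## Working session

There is one attempt and no reset: what is moved stays moved. The work goes in short steps, Python scripts to look and compute and a tool call to move; the robot and the scene stay as the last step left them, time stands still between calls to the robot, and variables do not carry over. Pictures are saved under pics/ and viewed, at most 14 in all, crops included, and the job is handed in when it is done.

Besides the shell and the picture viewer there is one more tool, called after "Call:" by a JSON object that holds its "fn" and its "kwargs". play_rows: Moves the arm, as the interface text tells. Its arguments: {"type":"object","properties":{"steps":{"type":"array"},"force":{"type":"number"}},"required":["steps"]}

```bash
ls; mkdir -p pics
cat > h.py <<'E'
import numpy as np, cv2
from cell import r
def cap(n,f=None):
    c=r.capture(n)
    if f: cv2.imwrite('pics/'+f,c['image'][:,:,::-1])
    return c
def ray(c,uv):
    R=cv2.Rodrigues(np.array(c['rvec'],float))[0]; t=np.array(c['tvec'],float).ravel()
    d=R.T@np.array([(uv[0]-c['cx'])/c['fx'],(uv[1]-c['cy'])/c['fy'],1]); return -R.T@t,d
def at(c,uv,z):
    o,d=ray(c,uv); return (o+d*(z-o[2])/d[2])
def proj(c,p):
    R=cv2.Rodrigues(np.array(c['rvec'],float))[0]; t=np.array(c['tvec'],float).ravel()
    q=(R@np.atleast_2d(p).T).T+t
    return np.c_[q[:,0]/q[:,2]*c['fx']+c['cx'],q[:,1]/q[:,2]*c['fy']+c['cy']]
E
python3 - <<'E'
from h import *
np.set_printoptions(precision=1,suppress=True)
for n in ['top','scene']:
    c=cap(n,n+'0.png'); print(n,ray(c,(320,240)),c['fx'])
    for l in ['empty_pan','jar','pitcher','tin','board','scale','loaf_pan_full','canister','mill']:
        print(l,[(np.array(d['uv']),round(d['confidence'],2),at(c,d['uv'],0)[:2]) for d in r.spot_point(l,n)[:4]])
print(r.get_state(),r.tcp_to_tips)
E
```

```text
pics
top (array([ 309.6,   -9.4, 1476. ]), array([ 0.1,  0. , -1. ])) 594.4675817439945
empty_pan [(array([321.6, 172.1]), 0.89, array([638.2,  19.1])), (array([464.4, 355.7]), 0.66, array([ 172.6, -315. ]))]
jar [(array([299.6, 276.7]), 0.97, array([375.6,  81. ])), (array([266.2, 268.2]), 0.91, array([399.2, 163.7])), (array([275.9, 217.3]), 0.62, array([526.3, 137.1]))]
pitcher [(array([315.2, 224.5]), 0.95, array([505. ,  38.9])), (array([472.3, 230.4]), 0.4, array([ 478.1, -351.6]))]
tin [(array([355.4, 222.7]), 0.66, array([506.5, -61.9])), (array([315.8, 222.2]), 0.16, array([510.8,  37.2]))]
board [(array([473. , 229.9]), 0.69, array([ 479.3, -353.4]))]
scale [(array([196.7, 244.2]), 0.84, array([464.4, 337.3]))]
loaf_pan_full [(array([327. , 122.2]), 0.83, array([767.7,   1.7]))]
canister [(array([259.3, 144.5]), 0.79, array([715.2, 176.1]))]
mill [(array([317.2, 222.9]), 0.6, array([508.9,  33.7]))]
scene (array([1268.8,  110.6, 1247.6]), array([-0.5, -0.1, -0.8])) 615.672938250932
empty_pan [(array([307.9, 295.3]), 0.6, array([622.9,  27. ]))]
jar [(array([359. , 260.8]), 
[... 290 characters left out ...]
468.5, -353.7]))]
tin []
board []
scale [(array([452.3, 255.5]), 0.59, array([460.3, 348.8]))]
loaf_pan_full [(array([283. , 353.5]), 0.68, array([770.4,  -3.3]))]
canister [(array([368.3, 338.8]), 0.58, array([706., 174.])), (array([451.3, 252.8]), 0.46, array([453.1, 346.1]))]
mill []
{'t': 1.0, 'joint_pos': array([-1.3,  0.1,  1.4, -0. ,  1.7, -0.1]), 'joint_velocities': array([ 0.,  0., -0.,  0.,  0.,  0.]), 'tau': array([  0. , -34. , -30.3,   0.1,   0. ,  -0. ]), 'eef_pos': array([ 179.1, -520. ,  302.7]), 'ee_rot': array([ 1. ,  0.2, -0. ,  0. ]), 'ft_force': array([-0.1,  0.2,  0.9]), 'torque': array([-0.,  0.,  0.]), 'finger_force': 0.0, 'width': 93.81565329537413} 97.19999999999999
```

View pics/top0.png

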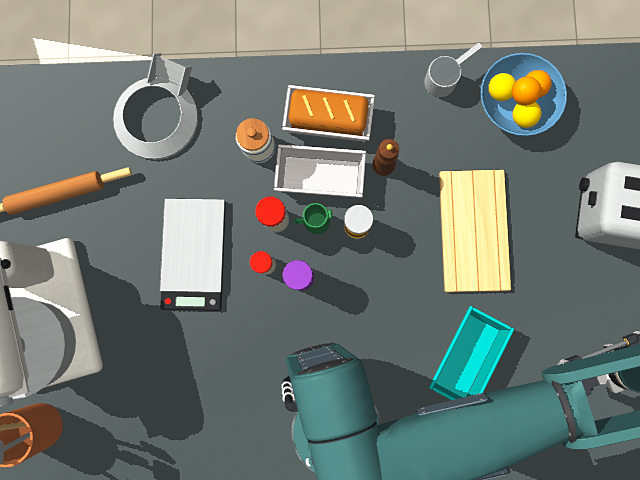

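View pics/scene0.png

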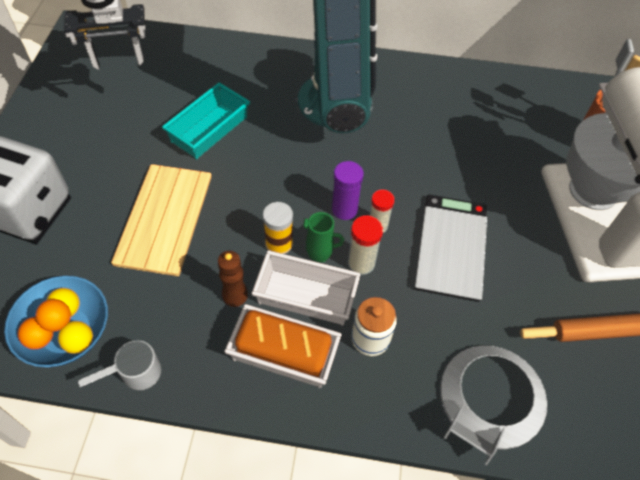

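The red-capped jars are at top (270,211), large, and (262,262), small. The purple one at (297,275) is excluded, so the large one in line with the pitcher is meant. The grey pan at (320,171) is the empty pan; the turquoise one at (472,352) is excluded. The board is on the right and the scale on the left. Next I measure and check with an enlarged crop.

Run:
```python
from h import *
np.set_printoptions(precision=1,suppress=True)
c=cap('top'); im=c['image']; 
cv2.imwrite('pics/crop1.png',cv2.resize(im[135:285,230:420],None,fx=4,fy=4,interpolation=cv2.INTER_CUBIC)[:,:,::-1])
hsv=cv2.cvtColor(im,cv2.COLOR_RGB2HSV).astype(int); H,S,V=hsv[...,0],hsv[...,1],hsv[...,2]
def blobs(m,box,name,z,mn=60):
    x0,y0,x1,y1=box; k=np.zeros(m.shape,np.uint8); k[y0:y1,x0:x1]=m[y0:y1,x0:x1]
    cs,_=cv2.findContours(k,cv2.RETR_EXTERNAL,cv2.CHAIN_APPROX_NONE)
    for q in cs:
        if cv2.contourArea(q)<mn: continue
        (u,v),ra=cv2.minEnclosingCircle(q); rr=cv2.minAreaRect(q); bp=cv2.boxPoints(rr)
        P=np.array([at(c,b,z)[:2] for b in bp]); M=cv2.moments(q)
        print(name,'circ',np.array([u,v,ra]),at(c,(u,v),z)[:2],'cent',at(c,(M['m10']/M['m00'],M['m01']/M['m00']),z)[:2],'diam',2*ra*(at(c,(u+1,v),z)-at(c,(u,v),z))[1])
        print('   rect',rr[0],'w',P.mean(0),np.linalg.norm(P[1]-P[0]),np.linalg.norm(P[2]-P[1]),'ang',np.degrees(np.arctan2(*(P[1]-P[0])[::-1])),'c',P.tolist() if 0 else '')
red=((H<6)|(H>174))&(S>150)&(V>100)
blobs(red,(245,190,300,285),'red',150)
blobs((H>50)&(H<80)&(S>120),(290,195,345,240),'green',130)
blobs((S<60)&(V>150),(340,200,380,245),'tinlid',125)
blobs((S<60)&(V>120),(265,140,368,200),'pan',65)
blobs((H>10)&(H<30)&(S>60)&(V>130),(430,160,520,300),'board',18)
blobs((S<40)&(V>140),(150,190,235,300),'scale',22)
# pan neighbours
q=r.get_state()
from scipy.spatial.transform import Rotation as Ro
print(Ro.from_quat(q['ee_rot']).as_matrix())
```

```text
red circ [260.3 261.6  11.2] [405.1 159.1] cent [405.3 158.8] diam -50.250522754947276
   rect (260.5, 261.5) w [405.5 158.7] 47.24258595182158 47.05934659352961 ang -91.71275379438076 c 
red circ [270.  210.9  15.2] [519.2 135.3] cent [519.7 135.8] diam -68.99313359166854
   rect (269.8999938964844, 210.79998779296875) w [519.7 135.6] 66.81729241938253 66.76984464180843 ang -64.82255353253804 c 
green circ [312.7 217.1  19.3] [505.   39.9] cent [502.8  33.9] diam -88.39395244769734
   rect (314.48529052734375, 217.19117736816406) w [504.8  35.8] 67.60569712324016 74.3291974024786 ang -32.16555070807146 c 
tinlid circ [358.1 218.6  14.4] [499. -64.] cent [499.3 -64.3] diam -65.67924374682589
   rect (358.0, 218.5) w [499.4 -63.7] 64.28430916554571 62.457105265318845 ang -91.81428718179899 c 
pan circ [319.2 170.5  49.8] [627.8  23.5] cent [628.3  22.4] diam -240.91915633931853
   rect (319.2205810546875, 170.13235473632812) w [629.1  23.7] 115.5024700404877 217.7040252039743 ang -5.377466189272531 c 
pan circ [268.5 149.    9.7] [685.3 145.6] cent [682.5 144.3] diam -47.12883013215526
   rect (269.4058837890625, 149.5764617919922) w [683.9 143.4] 46.62428474964271 14.636945257056244 ang -33.15511672837965 c 
board circ [475.  230.   68.6] [ 476.9 -354.1] cent [ 473.3 -351.8] diam -335.09308149720925
   rect (474.4309387207031, 230.48040771484375) w [ 477.6 -352.5] 165.07044543119395 301.40213878423293 ang -89.22880950855071 c 
scale circ [191.5 244.5  55.3] [461.8 345. ] cent [460.8 343.9] diam -274.6897552791969
   rect (191.5960235595703, 244.5037078857422) w [462.8 344.8] 231.84854808051188 152.73808292615436 ang -1.9723625452876163 c 
[[ 0.9  0.3 -0. ]
 [ 0.3 -0.9 -0. ]
 [-0.   0.  -1. ]]
```

View pics/crop1.png

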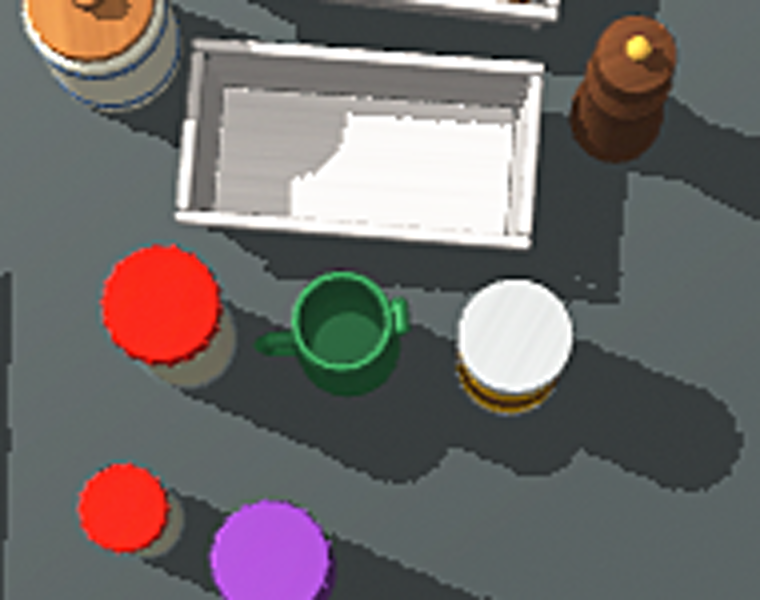

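The crop confirms it: the larger red cap (162,305) is 67–69 mm across and stands in line with the pitcher (342,321) and tin (515,337). The small jar (124,507) and purple jar (270,558) stay. The row and pan yaw is about -5.5°. First move: above the tin.

Call:
{"fn": "play_rows", "kwargs": {"steps": [[0.85,[1.6,2.28,0],[0,0,6.55]],[0.85,[1.6,2.28,0],[0,0,6.55]],[0.85,[1.6,2.28,0],[0,0,6.55]],[0.85,[1.6,2.28,0],[0,0,6.55]],[0.85,[1.6,2.28,0],[0,0,6.55]],[0.85,[1.6,2.28,0],[0,0,6.55]],[0.85,[1.6,2.28,0],[0,0,6.55]],[0.85,[1.6,2.28,0],[0,0,6.55]],[0.85,[1.6,2.28,0],[0,0,6.55]],[0.85,[1.6,2.28,0],[0,0,6.55]]], "force": 25}}

```text
t: 1.88
eef_pos: [339.7, -290.8, 302.9]
ee_rot: [0.738, 0.674, 0.0, 0.0]
ft_force: [0.2, 0.0, -0.2]
width: 79.8
finger_force: 0.0
```

Call:
{"fn": "play_rows", "kwargs": {"steps": [[0.85,[1.6,2.28,0],[0,0,0]],[0.85,[1.6,2.28,0],[0,0,0]],[0.85,[1.6,2.28,0],[0,0,0]],[0.85,[1.6,2.28,0],[0,0,0]],[0.85,[1.6,2.28,0],[0,0,0]],[0.85,[1.6,2.28,0],[0,0,0]],[0.85,[1.6,2.28,0],[0,0,0]],[0.85,[1.6,2.28,0],[0,0,0]],[0.85,[1.6,2.28,0],[0,0,0]],[0.85,[1.6,2.28,0],[0,0,0]],[0.85,[0,0,0],[0,0,0]],[0.85,[0,0,0],[0,0,0]]]}}

```text
t: 2.88
eef_pos: [499.5, -63.1, 302.5]
ee_rot: [0.739, 0.673, -0.0, -0.0]
ft_force: [0.5, 0.1, -0.0]
width: 80.0
finger_force: 0.0
```

```bash
cat >> h.py <<'E'
from scipy.spatial.transform import Rotation as Ro
def wrist(f=None):
    s=r.get_state(); c=r.capture('wrist'); c['s']=s
    if f: cv2.imwrite('pics/'+f,c['image'][:,:,::-1])
    T=np.eye(4); T[:3,:3]=Ro.from_quat(s['ee_rot']).as_matrix(); T[:3,3]=s['eef_pos']
    c['T']=T@np.array(c['T_tool_cam']); return c
def wat(c,uv,z):
    x=np.array([uv[0]-c['cx'],uv[1]-c['cy']],float); rr=np.linalg.norm(x); th=rr/c['fx']
    d=np.r_[x/max(rr,1e-9)*np.sin(th),np.cos(th)]; d=c['T'][:3,:3]@d; o=c['T'][:3,3]
    return o+d*(z-o[2])/d[2]
E
python3 - <<'E'
from h import *
np.set_printoptions(precision=2,suppress=True)
c=wrist('w1.png'); print(c['s']['eef_pos'],c['s']['ee_rot'],c['s']['width'],c['fx'],c['cx'],c['cy']); print(c['T'])
for l in ['tin','pitcher','jar','empty_pan']:
  print(l,[(np.array(d['uv']),round(d['confidence'],2),wat(c,d['uv'],0)[:2]) for d in r.spot_point(l,'wrist')[:3]])
E
```

```text
[499.51 -63.07 302.48] [ 0.74  0.67 -0.   -0.  ] 80.00760081615864 371.64829954431775 317.1238347272872 246.8817716299897
[[  1.    -0.09  -0.02 506.01]
 [ -0.09  -0.96  -0.26  10.21]
 [ -0.     0.26  -0.97 385.52]
 [  0.     0.     0.     1.  ]]
tin [(array([314.8, 224.2]), 0.78, array([496.37, -66.72]))]
pitcher [(array([318.9, 128.2]), 0.85, array([509.77,  33.1 ]))]
jar [(array([316.7,  37.2]), 0.7, array([516.44, 131.05])), (array([209.1,  23.2]), 0.7, array([404.23, 164.65])), (array([185.8, 107.3]), 0.67, array([371.45,  73.94]))]
empty_pan [(array([431.2, 131.4]), 0.82, array([627.76,  22.85]))]
```

View pics/w1.png

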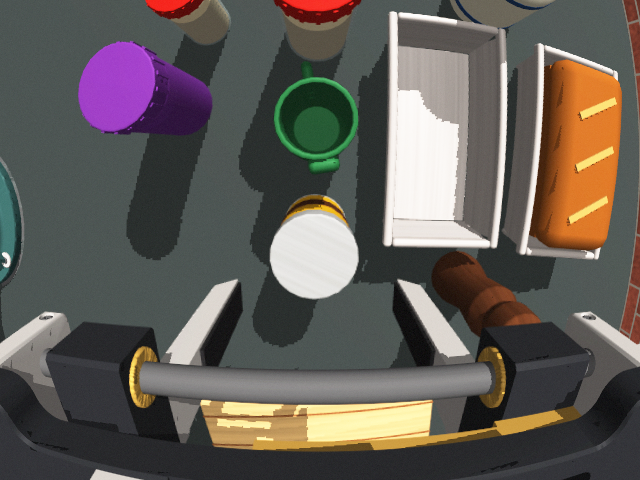

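The wrist view shows the tin lid at (314,254) between the fingers, with pitcher, jar and pan agreeing with the estimates to within about 3 mm. Descend and grip the tin.

Call:
{"fn": "play_rows", "kwargs": {"steps": [[0.85,[-0.1,-0.1,-2.8],[0,0,0]],[0.85,[0,0,-2.8],[0,0,0]],[0.85,[0,0,-2.8],[0,0,0]],[0.85,[0,0,-2.75],[0,0,0]],[0.85,[0,0,0],[0,0,0]],[0,[0,0,0],[0,0,0]],[0,[0,0,0],[0,0,0]],[0,[0,0,0],[0,0,0]],[0,[0,0,0],[0,0,0]],[0,[0,0,0],[0,0,0]],[0,[0,0,0],[0,0,0]]], "force": 25}}

```text
t: 4.05
eef_pos: [499.1, -65.3, 193.5]
ee_rot: [0.74, 0.672, 0.001, 0.002]
ft_force: [-1.1, 0.7, 5.6]
width: 65.3
finger_force: 25.0
```

Call:
{"fn": "play_rows", "kwargs": {"steps": [[0,[0,0,1.5],[0,0,0]],[0,[0,0,2.5],[0,0,0]],[0,[0,0,2],[0,0,0]],[0,[0.7,-2.4,0],[0,0,0]],[0,[0.7,-2.4,0],[0,0,0]],[0,[0.7,-2.4,0],[0,0,0]],[0,[0.7,-2.4,0],[0,0,0]],[0,[0.7,-2.4,0],[0,0,0]],[0,[0.7,-2.4,0],[0,0,0]],[0,[0.7,-2.4,0],[0,0,0]],[0,[0.7,-2.4,0],[0,0,0]],[0,[0.7,-2.4,0],[0,0,0]]]}}

```text
t: 5.05
eef_pos: [561.2, -282.0, 250.2]
ee_rot: [0.74, 0.672, -0.0, -0.001]
ft_force: [0.5, 0.2, -2.2]
width: 65.7
finger_force: 25.0
```

Call:
{"fn": "play_rows", "kwargs": {"steps": [[0,[0.7,-2.4,0],[0,0,0]],[0,[0.7,-2.4,0],[0,0,0]],[0,[0.8,-2.3,0],[0,0,0]],[0,[0,0,0],[0,0,0]],[0,[0,0,-2],[0,0,0]],[0,[0,0,-1],[0,0,0]],[0,[0,0,-0.6],[0,0,0]],[0,[0,0,0],[0,0,0]],[0,[0,0,0],[0,0,0]]]}}

```text
t: 5.8
eef_pos: [583.1, -351.3, 214.9]
ee_rot: [0.74, 0.673, 0.0, -0.0]
ft_force: [0.8, 0.1, -1.8]
width: 65.6
finger_force: 25.0
```

Call:
{"fn": "play_rows", "kwargs": {"steps": [[0,[0,0,-0.3],[0,0,0]],[0,[0,0,0],[0,0,0]],[0,[0,0,0],[0,0,0]]]}}

```text
t: 6.05
eef_pos: [583.3, -351.8, 212.6]
ee_rot: [0.74, 0.673, 0.0, 0.0]
ft_force: [-0.5, 0.0, -1.4]
width: 65.7
finger_force: 25.0
```

Call:
{"fn": "play_rows", "kwargs": {"steps": [[0,[0,0,-0.1],[0,0,0]],[0,[0,0,0],[0,0,0]],[0,[0,0,0],[0,0,0]]]}}

```text
t: 6.3
eef_pos: [583.3, -352.0, 211.5]
ee_rot: [0.74, 0.672, 0.0, 0.0]
ft_force: [-0.2, 0.2, -1.7]
width: 65.7
finger_force: 25.0
```

Call:
{"fn": "play_rows", "kwargs": {"steps": [[0,[0,0,-0.1],[0,0,0]],[0,[0,0,0],[0,0,0]],[0,[0,0,0],[0,0,0]]]}}

```text
t: 6.55
eef_pos: [583.2, -352.1, 211.4]
ee_rot: [0.74, 0.672, 0.0, 0.001]
ft_force: [-0.8, 0.7, 3.2]
width: 65.5
finger_force: 25.0
```

Call:
{"fn": "play_rows", "kwargs": {"steps": [[0.85,[0,0,0.1],[0,0,0]],[0.85,[0,0,0],[0,0,0]],[0.85,[0,0,0],[0,0,0]],[0.85,[0,0,2],[0,0,0]],[0.85,[0,0,3.5],[0,0,0]],[0.85,[0,0,3.5],[0,0,0]],[0.85,[-0.57,2.97,0],[0,0,0]],[0.85,[-0.57,2.97,0],[0,0,0]],[0.85,[-0.57,2.97,0],[0,0,0]],[0.85,[-0.57,2.97,0],[0,0,0]],[0.85,[-0.57,2.97,0],[0,0,0]],[0.85,[-0.57,2.97,0],[0,0,0]]]}}

```text
t: 7.55
eef_pos: [548.6, -172.5, 301.0]
ee_rot: [0.74, 0.672, 0.0, 0.0]
ft_force: [0.8, -0.4, 0.3]
width: 79.9
finger_force: 0.0
```

Call:
{"fn": "play_rows", "kwargs": {"steps": [[0.85,[-0.57,2.97,0],[0,0,0]],[0.85,[-0.57,2.97,0],[0,0,0]],[0.85,[-0.57,2.97,0],[0,0,0]],[0.85,[-0.57,2.97,0],[0,0,0]],[0.85,[-0.57,2.97,0],[0,0,0]],[0.85,[-0.57,2.97,0],[0,0,0]],[0.85,[-0.57,2.97,0],[0,0,0]],[0.85,[0,0,0],[0,0,0]],[0.85,[0,0,0],[0,0,0]]]}}

```text
t: 8.3
eef_pos: [508.9, 35.2, 301.3]
ee_rot: [0.739, 0.674, 0.0, 0.0]
ft_force: [0.2, -0.5, -0.1]
width: 80.2
finger_force: 0.0
```

Run:
```python
from h import *
np.set_printoptions(precision=2,suppress=True)
c=wrist(); print(c['s']['eef_pos'],c['s']['ft_force'])
for l in ['pitcher','jar','empty_pan']:
  print(l,[(np.array(d['uv']),round(d['confidence'],2),wat(c,d['uv'],0)[:2]) for d in r.spot_point(l,'wrist')[:3]])
im=c['image']; hsv=cv2.cvtColor(im,cv2.COLOR_RGB2HSV); m=cv2.inRange(hsv,(50,100,30),(80,255,255)); m[:180]=0;m[340:]=0;m[:,:250]=0; m[:,380:]=0
for q in cv2.findContours(m,0,1)[0]:
  if cv2.contourArea(q)>300: print(cv2.boundingRect(q))
cv2.imwrite('pics/w2.png',cv2.resize(im[150:350,200:440],None,fx=2.5,fy=2.5)[:,:,::-1])
```

```text
[508.87  35.24 301.34] [ 0.23 -0.48 -0.09]
pitcher [(array([319.1, 222.2]), 0.62, array([510.89,  33.48]))]
jar [(array([315. , 126.4]), 0.91, array([515.73, 133.5 ])), (array([207. , 110.3]), 0.71, array([405.  , 164.63])), (array([183.7, 197.8]), 0.65, array([367.2 ,  74.91]))]
empty_pan [(array([426.7, 223.6]), 0.95, array([627.2 ,  22.12])), (array([315.5, 125. ]), 0.22, array([516.36, 134.9 ]))]
(275, 180, 81, 127)
```

View pics/w2.png

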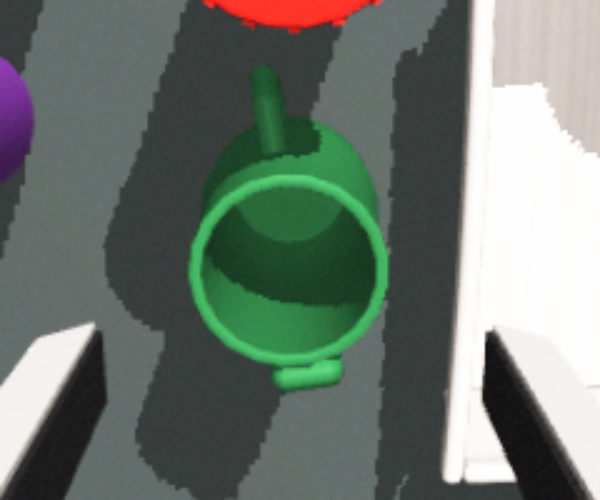

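The pitcher rim centre at crop (289,268) is centred between the fingers, and handle and spout lie clear along y. Descend and grip the neck.

Call:
{"fn": "play_rows", "kwargs": {"steps": [[0.85,[0,-0.1,-2.8],[0,0,0]],[0.85,[0,0,-2.8],[0,0,0]],[0.85,[0,0,-2.8],[0,0,0]],[0.85,[0,0,-2.9],[0,0,0]],[0.85,[0,0,0],[0,0,0]],[0,[0,0,0],[0,0,0]],[0,[0,0,0],[0,0,0]],[0,[0,0,0],[0,0,0]],[0,[0,0,0],[0,0,0]],[0,[0,0,0],[0,0,0]],[0,[0,0,0],[0,0,0]]]}}

```text
t: 9.42
eef_pos: [510.1, 33.0, 190.7]
ee_rot: [0.74, 0.672, 0.001, 0.002]
ft_force: [-1.2, 0.5, 6.0]
width: 60.5
finger_force: 24.9
```

Call:
{"fn": "play_rows", "kwargs": {"steps": [[0,[0,0,1],[0,0,0]],[0,[0,0,2.5],[0,0,0]],[0,[0,0,2.5],[0,0,0]],[0,[0,0,0],[0,0,0]],[0,[0,0,0],[0,0,0]]]}}

```text
t: 9.83
eef_pos: [509.7, 33.1, 249.4]
ee_rot: [0.74, 0.672, 0.001, 0.001]
ft_force: [-1.4, 0.1, -4.7]
width: 61.0
finger_force: 24.7
```

Call:
{"fn": "play_rows", "kwargs": {"steps": [[0,[-0.24,-2.96,0],[0,0,0]],[0,[-0.24,-2.96,0],[0,0,0]],[0,[-0.24,-2.96,0],[0,0,0]],[0,[-0.24,-2.96,0],[0,0,0]],[0,[-0.24,-2.96,0],[0,0,0]],[0,[-0.24,-2.96,0],[0,0,0]],[0,[-0.24,-2.96,0],[0,0,0]],[0,[-0.24,-2.96,0],[0,0,0]],[0,[-0.24,-2.96,0],[0,0,0]],[0,[-0.24,-2.96,0],[0,0,0]],[0,[-0.24,-2.96,0],[0,0,0]],[0,[-0.24,-2.96,0],[0,0,0]]]}}

```text
t: 10.83
eef_pos: [479.2, -322.9, 245.0]
ee_rot: [0.74, 0.672, -0.0, -0.002]
ft_force: [0.8, 0.2, -3.9]
width: 61.0
finger_force: 24.8
```

Call:
{"fn": "play_rows", "kwargs": {"steps": [[0,[-0.22,-2.98,0],[0,0,0]],[0,[0,0,0],[0,0,0]],[0,[0,0,-2],[0,0,0]],[0,[0,0,-1.4],[0,0,0]],[0,[0,0,-0.4],[0,0,0]],[0,[0,0,0],[0,0,0]],[0,[0,0,0],[0,0,0]]]}}

```text
t: 11.42
eef_pos: [477.6, -351.1, 208.2]
ee_rot: [0.74, 0.673, 0.0, -0.002]
ft_force: [-0.0, 0.5, -4.1]
width: 60.5
finger_force: 24.9
```

Call:
{"fn": "play_rows", "kwargs": {"steps": [[0,[0,0,-0.1],[0,0,0]],[0,[0,0,0],[0,0,0]],[0,[0,0,0],[0,0,0]]]}}

```text
t: 11.67
eef_pos: [478.1, -351.6, 208.6]
ee_rot: [0.74, 0.673, 0.0, -0.0]
ft_force: [0.3, 0.2, -3.0]
width: 60.5
finger_force: 24.9
```

Call:
{"fn": "play_rows", "kwargs": {"steps": [[0,[0,0,-0.1],[0,0,0]],[0,[0,0,0],[0,0,0]],[0,[0,0,0],[0,0,0]]]}}

```text
t: 11.92
eef_pos: [478.1, -351.9, 208.1]
ee_rot: [0.74, 0.672, 0.0, -0.0]
ft_force: [0.4, -0.4, -4.4]
width: 60.7
finger_force: 24.9
```

Call:
{"fn": "play_rows", "kwargs": {"steps": [[0,[0,0,-0.1],[0,0,0]],[0,[0,0,0],[0,0,0]],[0,[0,0,0],[0,0,0]]]}}

```text
t: 12.17
eef_pos: [478.2, -352.0, 207.5]
ee_rot: [0.74, 0.672, 0.0, 0.0]
ft_force: [0.1, -0.5, -2.1]
width: 60.3
finger_force: 24.9
```

Call:
{"fn": "play_rows", "kwargs": {"steps": [[0,[0,0,-0.1],[0,0,0]],[0,[0,0,0],[0,0,0]],[0,[0,0,0],[0,0,0]]]}}

```text
t: 12.42
eef_pos: [478.1, -352.3, 207.3]
ee_rot: [0.74, 0.672, -0.0, 0.001]
ft_force: [-1.5, 0.1, 1.7]
width: 60.6
finger_force: 25.0
```

Call:
{"fn": "play_rows", "kwargs": {"steps": [[0,[0,0,-0.1],[0,0,0]],[0,[0,0,0],[0,0,0]],[0,[0,0,0],[0,0,0]]]}}

```text
t: 12.67
eef_pos: [478.0, -352.5, 207.2]
ee_rot: [0.74, 0.672, -0.0, 0.001]
ft_force: [-2.2, -0.2, 5.7]
width: 60.4
finger_force: 25.1
```

Call:
{"fn": "play_rows", "kwargs": {"steps": [[0.85,[0,0,0.2],[0,0,0]],[0.85,[0,0,0],[0,0,0]],[0.85,[0,0,0],[0,0,0]],[0.85,[0,0,2.3],[0,0,0]],[0.85,[0,0,3.5],[0,0,0]],[0.85,[0,0,3.5],[0,0,0]],[0.85,[0.25,3.03,0],[0,0,0]],[0.85,[0.25,3.03,0],[0,0,0]],[0.85,[0.25,3.03,0],[0,0,0]],[0.85,[0.25,3.03,0],[0,0,0]],[0.85,[0.25,3.03,0],[0,0,0]],[0.85,[0.25,3.03,0],[0,0,0]]]}}

```text
t: 13.67
eef_pos: [493.1, -168.6, 299.8]
ee_rot: [0.74, 0.672, 0.0, -0.0]
ft_force: [0.3, -0.5, -0.3]
width: 79.7
finger_force: 0.0
```

Call:
{"fn": "play_rows", "kwargs": {"steps": [[0.85,[0.25,3.03,0],[0,0,0]],[0.85,[0.25,3.03,0],[0,0,0]],[0.85,[0.25,3.03,0],[0,0,0]],[0.85,[0.25,3.03,0],[0,0,0]],[0.85,[0.25,3.03,0],[0,0,0]],[0.85,[0.25,3.03,0],[0,0,0]],[0.85,[0.25,3.03,0],[0,0,0]],[0.85,[0.25,3.03,0],[0,0,0]],[0.85,[0.25,3.03,0],[0,0,0]],[0.85,[0.25,3.03,0],[0,0,0]],[0.85,[0,0,0],[0,0,0]],[0.85,[0,0,0],[0,0,0]]]}}

```text
t: 14.67
eef_pos: [517.9, 134.3, 299.6]
ee_rot: [0.739, 0.674, -0.0, -0.0]
ft_force: [0.2, 0.3, -0.4]
width: 79.4
finger_force: 0.0
```

Run:
```python
from h import *
np.set_printoptions(precision=2,suppress=True)
c=wrist('w3.png'); print(c['s']['eef_pos'],c['s']['ft_force'])
for l in ['jar','empty_pan']:
  print(l,[(np.array(d['uv']),round(d['confidence'],2),wat(c,d['uv'],0)[:2]) for d in r.spot_point(l,'wrist')[:3]])
im=c['image']; hsv=cv2.cvtColor(im,cv2.COLOR_RGB2HSV); m=cv2.inRange(hsv,(0,150,100),(6,255,255))|cv2.inRange(hsv,(174,150,100),(180,255,255)); m[:180]=0;m[340:]=0;m[:,:250]=0; m[:,380:]=0
for q in cv2.findContours(m,0,1)[0]:
  if cv2.contourArea(q)>300:
    (u,v),ra=cv2.minEnclosingCircle(q); M=cv2.moments(q); u2,v2=M['m10']/M['m00'],M['m01']/M['m00']; print(u,v,ra,wat(c,(u,v),150),wat(c,(u2,v2),150))
t=cap('top'); im=t['image']
cv2.imwrite('pics/t2.png',cv2.resize(im[150:310,360:530],None,fx=3,fy=3)[:,:,::-1])
```

```text
[517.91 134.29 299.62] [ 0.23  0.31 -0.37]
jar [(array([191.6, 286.4]), 0.82, array([367.5 ,  72.77])), (array([211.5, 203.9]), 0.71, array([407.12, 163.85])), (array([318.1, 220.9]), 0.62, array([518.57, 134.42]))]
empty_pan [(array([421.3, 308.3]), 0.59, array([628.41,  22.39]))]
316.9079895019531 259.5398864746094 51.7878303527832 [517.77 137.59 150.  ] [517.76 137.55 150.  ]
```

View pics/t2.png

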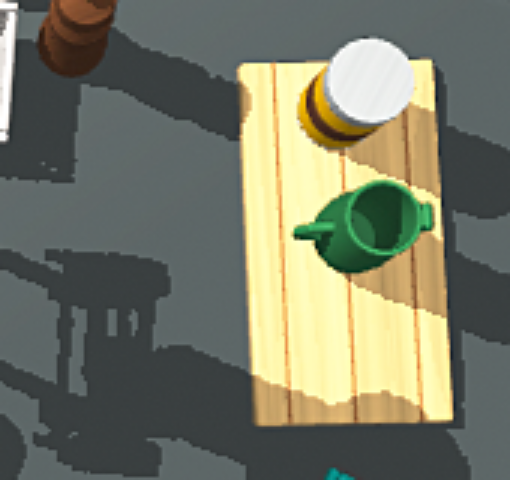

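The tin (370,85) and pitcher (375,222) stand upright on the board. The jar is centred under the gripper, so descend and grip the glass.

Call:
{"fn": "play_rows", "kwargs": {"steps": [[0.85,[0,0.15,-3],[0,0,0]],[0.85,[0,0,-3],[0,0,0]],[0.85,[0,0,-3],[0,0,0]],[0.85,[0,0,-3.2],[0,0,0]],[0.85,[0,0,0],[0,0,0]],[0,[0,0,0],[0,0,0]],[0,[0,0,0],[0,0,0]],[0,[0,0,0],[0,0,0]],[0,[0,0,0],[0,0,0]],[0,[0,0,0],[0,0,0]],[0,[0,0,0],[0,0,0]]]}}

```text
t: 15.78
eef_pos: [519.3, 134.4, 180.9]
ee_rot: [0.74, 0.672, 0.002, 0.002]
ft_force: [-0.9, -1.1, 6.5]
width: 65.5
finger_force: 25.0
```

Call:
{"fn": "play_rows", "kwargs": {"steps": [[0,[0,0,1],[0,0,0]],[0,[0,0,2.5],[0,0,0]],[0,[0,0,2.5],[0,0,0]],[0,[0,0,0],[0,0,0]],[0,[0,0,0],[0,0,0]]]}}

```text
t: 16.2
eef_pos: [518.5, 134.6, 239.1]
ee_rot: [0.74, 0.672, 0.001, 0.001]
ft_force: [-0.3, 0.4, -4.6]
width: 65.6
finger_force: 25.0
```

Call:
{"fn": "play_rows", "kwargs": {"steps": [[0,[0,-3.05,0],[0,0,0]],[0,[0,-3.05,0],[0,0,0]],[0,[0,-3.05,0],[0,0,0]],[0,[0,-3.05,0],[0,0,0]],[0,[0,-3.05,0],[0,0,0]],[0,[0,-3.05,0],[0,0,0]],[0,[-1.81,-3.03,0],[0,0,0]],[0,[-1.81,-3.03,0],[0,0,0]],[0,[-1.81,-3.03,0],[0,0,0]],[0,[-1.81,-3.03,0],[0,0,0]],[0,[-1.81,-3.03,0],[0,0,0]],[0,[-1.81,-3.03,0],[0,0,0]]]}}

```text
t: 17.2
eef_pos: [407.4, -230.9, 235.3]
ee_rot: [0.74, 0.673, -0.0, -0.002]
ft_force: [-0.1, -0.4, -3.7]
width: 65.9
finger_force: 25.0
```

Call:
{"fn": "play_rows", "kwargs": {"steps": [[0,[-1.81,-3.03,0],[0,0,0]],[0,[-1.81,-3.03,0],[0,0,0]],[0,[0,-3.03,0],[0,0,0]],[0,[0,-3.03,0],[0,0,0]],[0,[0,0,0],[0,0,0]],[0,[0,0,-2],[0,0,0]],[0,[0,0,-1.5],[0,0,0]],[0,[0,0,-0.3],[0,0,0]],[0,[0,0,-0.2],[0,0,0]],[0,[0,0,0],[0,0,0]],[0,[0,0,0],[0,0,0]]]}}

```text
t: 18.12
eef_pos: [372.3, -350.7, 197.4]
ee_rot: [0.74, 0.672, -0.0, -0.002]
ft_force: [-2.1, 1.6, 0.8]
width: 65.4
finger_force: 25.0
```

Call:
{"fn": "play_rows", "kwargs": {"steps": [[0,[0,0,-0.1],[0,0,0]],[0,[0,0,0],[0,0,0]],[0,[0,0,0],[0,0,0]]]}}

```text
t: 18.37
eef_pos: [372.5, -351.0, 197.4]
ee_rot: [0.74, 0.672, -0.0, -0.001]
ft_force: [-4.1, 2.4, 5.0]
width: 65.8
finger_force: 25.0
```

Call:
{"fn": "play_rows", "kwargs": {"steps": [[0.85,[0,0,0.1],[0,0,0]],[0.85,[0,0,0],[0,0,0]],[0.85,[0,0,0],[0,0,0]],[0.85,[0,0,2.7],[0,0,0]],[0.85,[0,0,3.5],[0,0,0]],[0.85,[0,0,4],[0,0,0]],[0.85,[1.44,2.71,0],[0,0,0]],[0.85,[1.44,2.71,0],[0,0,0]],[0.85,[1.44,2.71,0],[0,0,0]],[0.85,[1.44,2.71,0],[0,0,0]],[0.85,[1.44,2.71,0],[0,0,0]],[0.85,[1.44,2.71,0],[0,0,0]]]}}

```text
t: 19.37
eef_pos: [460.4, -187.7, 300.0]
ee_rot: [0.74, 0.672, 0.0, 0.0]
ft_force: [0.3, -0.8, -0.8]
width: 79.9
finger_force: 0.0
```

Call:
{"fn": "play_rows", "kwargs": {"steps": [[0.43,[1.44,2.71,0],[0,0,0]],[0.43,[1.44,2.71,0],[0,0,0]],[0.43,[1.44,2.71,0],[0,0,0]],[0.43,[1.44,2.71,0],[0,0,0]],[0.43,[1.44,2.71,0],[0,0,0]],[0.43,[1.44,2.71,0],[0,0,0]],[0.43,[1.44,2.71,0],[0,0,0]],[0.43,[1.44,2.71,0],[0,0,0]],[0.43,[0,0,0],[0,0,0]],[0.43,[0,0,0],[0,0,0]]]}}

```text
t: 20.2
eef_pos: [575.3, 29.1, 299.4]
ee_rot: [0.739, 0.674, -0.0, -0.0]
ft_force: [-0.2, 0.4, -0.2]
width: 40.5
finger_force: 0.0
```

Run:
```python
from h import *
np.set_printoptions(precision=2,suppress=True)
c=wrist('w4.png'); print(c['s']['eef_pos'],c['s']['width'])
for l in ['empty_pan']:
  print(l,[(np.array(d['uv']),round(d['confidence'],2),wat(c,d['uv'],0)[:2]) for d in r.spot_point(l,'wrist')[:3]])
```

```text
[575.3   29.12 299.35] 40.50216217942313
empty_pan [(array([367.6, 227.3]), 0.89, array([627.45,  17.9 ]))]
```

View pics/w4.png

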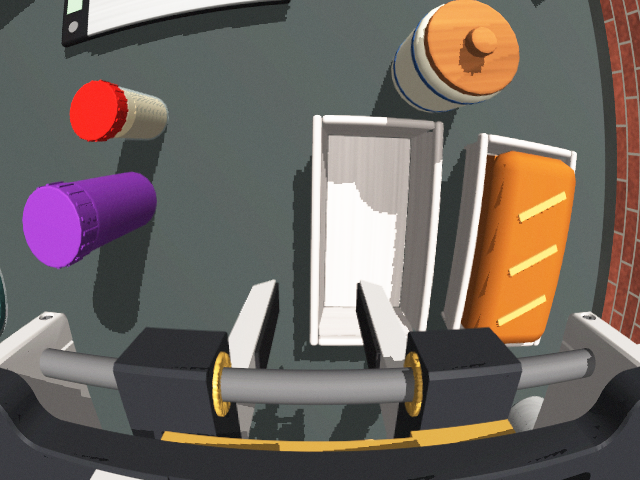

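The pan's near rim runs from about (313,116) to (310,345) in the wrist view, with the fingers straddling it. Next I convert the corners at rim height.

Run:
```python
from h import *
np.set_printoptions(precision=1,suppress=True)
c=wrist()
im=cv2.cvtColor(c['image'],cv2.COLOR_RGB2HSV); 
for v in (150,200,250,300):
    row=(im[v,290:340,1]<60)&(im[v,290:340,2]>150); k=np.where(row)[0]+290; a,b=wat(c,(k[0]-.5,v),65),wat(c,(k[0]+7,v),65); print(v,k[:16],a[:2])
P=[wat(c,q,65)[:2] for q in [(313,116),(310,345),(424,340),(442,121)]]; print(np.array(P), np.mean(P,0),[np.linalg.norm(P[i]-P[i-1]) for i in range(4)])
```

```text
150 [313 314 315 316 317 318 319 320 321 322 328 329 330 331 332 333] [577.5 101.3]
200 [312 313 314 315 316 317 318 319 320 321 322 323 324 325 326 327] [572.6  58.6]
250 [312 313 314 315 316 317 318 319 320 321 322 323 324 325 326 327] [568.2  14.2]
300 [311 312 313 314 315 316 317 318 319 320 321 322 323 325 326 327] [562.6 -33.6]
[[580.7 130.3]
 [557.3 -81.5]
 [670.9 -89.4]
 [692.7 119.6]] [625.4  19.8] [np.float64(112.56357161095592), np.float64(213.08421093756124), np.float64(113.91534543709751), np.float64(210.1904546428737)]
```

Call:
{"fn": "play_rows", "kwargs": {"steps": [[0.43,[-0.15,-0.1,-3],[0,0,0]],[0.43,[0,0,-3],[0,0,0]],[0.43,[0,0,-3],[0,0,0]],[0.43,[0,0,-3],[0,0,0]],[0.43,[0,0,-2],[0,0,0]],[0.43,[0,0,-1.6],[0,0,0]],[0.43,[0,0,0],[0,0,0]],[0.43,[0,0,0],[0,0,0]],[0.25,[0,0,0],[0,0,0]],[0.25,[0,0,0],[0,0,0]]], "force": 45}}

```text
t: 21.18
eef_pos: [574.4, 26.3, 146.4]
ee_rot: [0.74, 0.672, 0.001, 0.001]
ft_force: [0.1, 0.5, -0.6]
width: 30.5
finger_force: 0.0
```

Call:
{"fn": "play_rows", "kwargs": {"steps": [[0.15,[0,0,0],[0,0,0]],[0.1,[0,0,0],[0,0,0]],[0.05,[0,0,0],[0,0,0]],[0,[0,0,0],[0,0,0]],[0,[0,0,0],[0,0,0]],[0,[0,0,0],[0,0,0]]]}}

```text
t: 21.68
eef_pos: [573.6, 26.8, 144.9]
ee_rot: [0.74, 0.672, 0.0, 0.0]
ft_force: [-0.8, -0.2, 3.7]
width: 7.8
finger_force: 45.0
```

Call:
{"fn": "play_rows", "kwargs": {"steps": [[0,[0,0,0.5],[0,0,0]],[0,[0,0,1],[0,0,0]],[0,[0,0,1.5],[0,0,0]],[0,[0,0,2],[0,0,0]],[0,[0,0,2],[0,0,0]],[0,[0,0,2],[0,0,0]],[0,[0,0,2],[0,0,0]],[0,[0,0,2],[0,0,0]],[0,[0,0,2],[0,0,0]],[0,[0,0,2],[0,0,0]],[0,[0,0,1.5],[0,0,0]],[0,[0,0,0],[0,0,0]]]}}

```text
t: 22.68
eef_pos: [574.2, 26.8, 333.9]
ee_rot: [0.74, 0.673, 0.003, 0.003]
ft_force: [0.8, 0.5, -1.2]
width: 7.3
finger_force: 45.0
```

Run:
```python
from h import *
c=wrist('w5.png'); print(c['s'])
cap('scene','s5.png')
```

```text
{'t': 22.6833, 'joint_pos': array([-5.19758713e-02,  1.34823349e-01,  1.25724854e+00,  6.33526385e-05,
        1.74189540e+00,  4.36351036e-02]), 'joint_velocities': array([ 4.71024112e-04,  1.66013374e-02,  6.31565104e-02, -1.51475211e-04,
       -4.10663358e-02,  3.06489071e-05]), 'tau': array([-1.17446613e-01, -3.43011796e+01, -2.92347586e+01,  5.54878812e-02,
        1.86663615e-01, -1.60455318e-03]), 'eef_pos': array([574.19451677,  26.82121701, 333.85344014]), 'ee_rot': array([0.74008056, 0.67250742, 0.00270685, 0.00268522]), 'ft_force': array([ 0.80829137,  0.54631514, -1.24337368]), 'torque': array([-0.03842699,  0.03381641,  0.00285749]), 'finger_force': 44.99424755573273, 'width': 7.257347581395531}
```

View pics/s5.png

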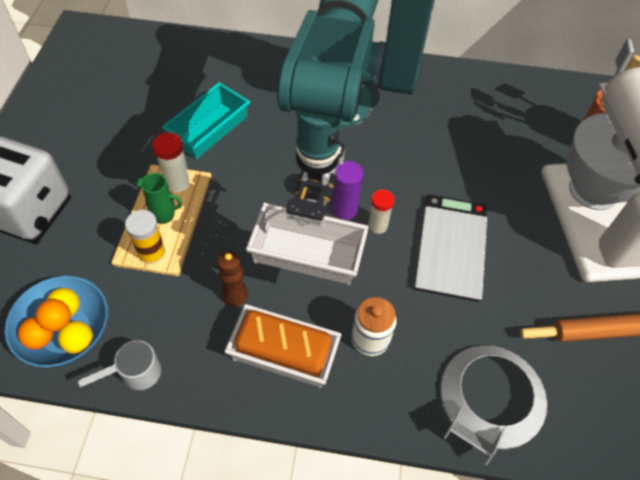

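The pan hangs level at (307,243), and the three items stand on the board. Swing it to the scale with a +93.4° turn.

Call:
{"fn": "play_rows", "kwargs": {"steps": [[0,[-0.56,1.32,0],[0,0,4.67]],[0,[-0.56,1.32,0],[0,0,4.67]],[0,[-0.56,1.32,0],[0,0,4.67]],[0,[-0.56,1.32,0],[0,0,4.67]],[0,[-0.56,1.32,0],[0,0,4.67]],[0,[-0.56,1.32,0],[0,0,4.67]],[0,[-0.56,1.32,0],[0,0,4.67]],[0,[-0.56,1.32,0],[0,0,4.67]],[0,[-0.56,1.32,0],[0,0,4.67]],[0,[-0.56,1.32,0],[0,0,4.67]]]}}

```text
t: 23.62
eef_pos: [516.4, 159.3, 326.8]
ee_rot: [0.411, 0.912, -0.001, -0.002]
ft_force: [-0.1, -1.1, -2.3]
width: 7.3
finger_force: 45.0
```

Call:
{"fn": "play_rows", "kwargs": {"steps": [[0,[-0.56,1.32,0],[0,0,4.67]],[0,[-0.56,1.32,0],[0,0,4.67]],[0,[-0.56,1.32,0],[0,0,4.67]],[0,[-0.56,1.32,0],[0,0,4.67]],[0,[-0.56,1.32,0],[0,0,4.67]],[0,[-0.56,1.32,0],[0,0,4.67]],[0,[-0.56,1.32,0],[0,0,4.67]],[0,[-0.56,1.32,0],[0,0,4.67]],[0,[-0.56,1.32,0],[0,0,4.67]],[0,[-0.56,1.32,0],[0,0,4.67]],[0,[0,0,0],[0,0,0]],[0,[0,0,0],[0,0,0]]]}}

```text
t: 24.62
eef_pos: [460.9, 290.8, 327.3]
ee_rot: [0.019, 1.0, -0.001, -0.001]
ft_force: [0.7, -0.5, -1.9]
width: 7.7
finger_force: 45.0
```

Call:
{"fn": "play_rows", "kwargs": {"steps": [[0,[0,0,-3],[0,0,0]],[0,[0,0,-3],[0,0,0]],[0,[0,0,-3],[0,0,0]],[0,[0,0,-2],[0,0,0]],[0,[0,0,-1.5],[0,0,0]],[0,[0,0,-1],[0,0,0]],[0,[0,0,0],[0,0,0]],[0,[0,0,0],[0,0,0]]]}}

```text
t: 25.28
eef_pos: [461.5, 290.2, 193.9]
ee_rot: [0.019, 1.0, -0.0, -0.0]
ft_force: [0.5, 0.1, -0.8]
width: 7.4
finger_force: 45.0
```

Run:
```python
from h import *
c=wrist(); s=c['s']; print(s['eef_pos'],s['ft_force'],np.degrees(Ro.from_quat(s['ee_rot']).as_euler('xyz')),s['joint_pos'])
t=cap('top'); a=cv2.resize(t['image'][170:330,130:270],None,fx=3.6,fy=3.6); 
b=cv2.resize(c['image'],(400,300)); o=np.zeros((600,504+0,3),np.uint8); cv2.imwrite('pics/t6.png',a[:,:,::-1]); cv2.imwrite('pics/w6.png',c['image'][:,:,::-1])
```

```text
[461.5271231  290.17708028 193.87424014] [ 0.52670814  0.08576484 -0.78687152] [-1.79963508e+02 -4.20994258e-02  1.77824650e+02] [ 4.57369193e-01  1.23822935e-01  1.54853262e+00 -2.12176112e-04
  1.47018630e+00 -1.07543893e+00]
```

View pics/w6.png

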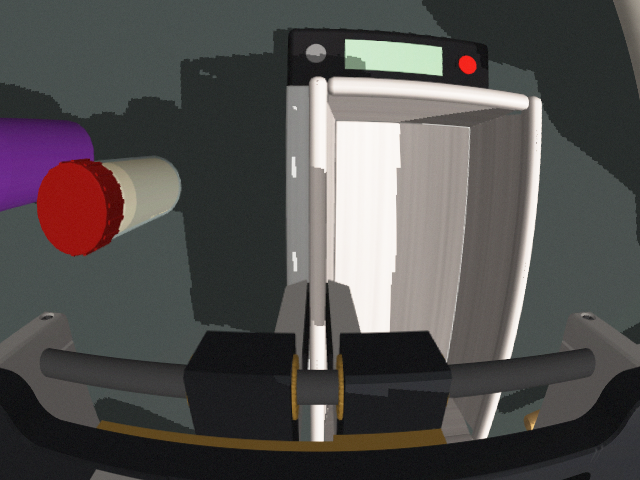

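View pics/t6.png

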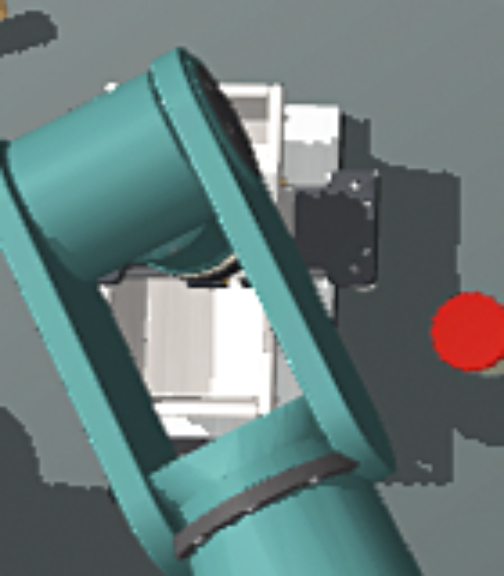

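The wrist view shows the platform's near-side edge at x≈287 and its display-end corner at (288,86); the pan hangs over it, parallel. Next I work out the remaining offset.

Run:
```python
from h import *
np.set_printoptions(precision=1,suppress=True)
c=wrist(); g=c['s']['eef_pos']
A=[wat(c,q,22)[:2] for q in [(287.5,86),(286.5,180),(286.5,280)]]; print('platform edge',A)
B=[wat(c,q,114)[:2] for q in [(309,77),(308.5,150),(308.5,230),(308.5,290)]]; print('rim',B)
print('pan far corner',wat(c,(541,97),114)[:2], 'near corner', wat(c,(309,77),114)[:2],'g',g)
```

```text
platform edge [array([342. , 274.5]), array([407.4, 271.2]), array([480.3, 267.2])]
rim [array([354.5, 290.5]), array([387.2, 289.1]), array([423.2, 287.7]), array([452.3, 286.5])]
pan far corner [358.4 404.9] near corner [354.5 290.5] g [462.2 290.8 195.7]
```

Call:
{"fn": "play_rows", "kwargs": {"steps": [[0,[-0.25,0.1,-1],[0,0,-0.4]],[0,[0,0,-1],[0,0,0]],[0,[0,0,-0.4],[0,0,0]],[0,[0,0,0],[0,0,0]],[0,[0,0,0],[0,0,0]]]}}

```text
t: 25.85
eef_pos: [458.5, 291.7, 169.4]
ee_rot: [0.022, 1.0, -0.0, -0.001]
ft_force: [-0.1, 0.3, -0.8]
width: 7.2
finger_force: 45.0
```

Call:
{"fn": "play_rows", "kwargs": {"steps": [[0,[0,0,-0.15],[0,0,0]],[0,[0,0,0],[0,0,0]],[0,[0,0,0],[0,0,0]]]}}

```text
t: 26.1
eef_pos: [459.0, 291.8, 168.9]
ee_rot: [0.022, 1.0, 0.0, 0.0]
ft_force: [0.1, 0.1, -1.1]
width: 7.6
finger_force: 45.0
```

Call:
{"fn": "play_rows", "kwargs": {"steps": [[0,[0,0,-0.15],[0,0,0]],[0,[0,0,0],[0,0,0]],[0,[0,0,0],[0,0,0]]]}}

```text
t: 26.35
eef_pos: [458.9, 291.8, 167.3]
ee_rot: [0.022, 1.0, 0.0, 0.0]
ft_force: [-0.5, -0.4, -1.5]
width: 7.0
finger_force: 45.0
```

Call:
{"fn": "play_rows", "kwargs": {"steps": [[0,[0,0,-0.1],[0,0,0]],[0,[0,0,0],[0,0,0]],[0,[0,0,0],[0,0,0]]]}}

```text
t: 26.6
eef_pos: [459.1, 291.8, 166.9]
ee_rot: [0.022, 1.0, 0.0, 0.0]
ft_force: [-1.3, -1.2, 2.6]
width: 7.6
finger_force: 45.0
```

Call:
{"fn": "play_rows", "kwargs": {"steps": [[0,[0,0,-0.1],[0,0,0]],[0,[0,0,0],[0,0,0]],[0,[0,0,0],[0,0,0]]]}}

```text
t: 26.85
eef_pos: [459.0, 291.8, 166.9]
ee_rot: [0.022, 1.0, 0.0, 0.001]
ft_force: [-2.2, -1.7, 6.6]
width: 7.6
finger_force: 45.0
```

Call:
{"fn": "play_rows", "kwargs": {"steps": [[0.15,[0,0,0.15],[0,0,0]],[0.35,[0,0,0],[0,0,0]],[0.35,[0,0,0],[0,0,0]],[0.35,[0,0,0],[0,0,0]],[0.35,[0,0,2],[0,0,0]],[0.35,[0,0,3],[0,0,0]],[0.35,[0,0,3],[0,0,0]],[0.35,[0,0,3],[0,0,0]],[0.35,[0,0,2.35],[0,0,0]],[0.35,[0,0,0],[0,0,0]]], "force": 25}}

```text
t: 27.68
eef_pos: [460.4, 292.6, 306.5]
ee_rot: [0.022, 1.0, 0.003, 0.005]
ft_force: [0.1, 0.2, 0.5]
width: 33.0
finger_force: 0.0
```

Call:
{"fn": "play_rows", "kwargs": {"steps": [[0.85,[0.4,-2.9,0],[0,0,-6.64]],[0.85,[0.4,-2.9,0],[0,0,-6.64]],[0.85,[0.4,-2.9,0],[0,0,-6.64]],[0.85,[0.4,-2.9,0],[0,0,-6.64]],[0.85,[0.4,-2.9,0],[0,0,-6.64]],[0.85,[0.4,-2.9,0],[0,0,-6.64]],[0.85,[0.4,-2.9,0],[0,0,-6.64]],[0.85,[0.4,-2.9,0],[0,0,-6.64]],[0.85,[0,-2.9,0],[0,0,-6.64]],[0.85,[0,-2.9,0],[0,0,-6.64]],[0.85,[0,-2.9,0],[0,0,-6.64]],[0.85,[0,-2.9,0],[0,0,-6.64]]]}}

```text
t: 28.68
eef_pos: [490.4, -57.5, 298.5]
ee_rot: [0.659, 0.752, -0.0, -0.001]
ft_force: [0.2, 0.3, 0.4]
width: 79.9
finger_force: 0.0
```

Run:
```python
from h import *
s=r.get_state(); print(s['eef_pos'],np.degrees(Ro.from_quat(s['ee_rot']).as_euler('xyz')))
np.set_printoptions(precision=1,suppress=True)
t=cap('top'); cv2.imwrite('pics/t7.png',cv2.resize(t['image'][180:320,140:250],None,fx=4,fy=4,interpolation=cv2.INTER_CUBIC)[:,:,::-1])
```

```text
[490.35882406 -57.53646623 298.52702024] [-1.79892872e+02 -4.78706927e-02  9.75001316e+01]
```

View pics/t7.png

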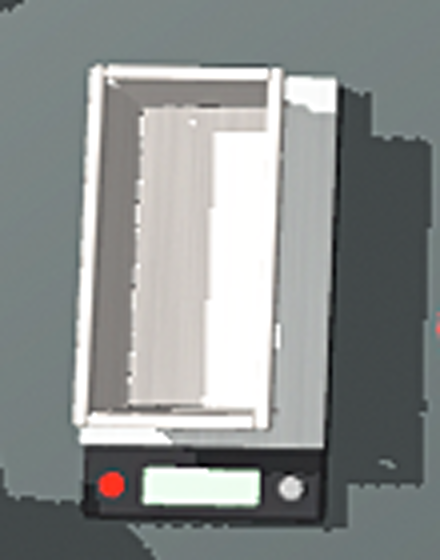

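Pan rim corners in the crop are (92,66), (283,70), (268,428), (76,424); platform corners are (337,77), (323,448), (82,443). I compute the offset.

Run:
```python
from h import *
np.set_printoptions(precision=1,suppress=True)
t=cap('top')
f=lambda q,z: at(t,(q[0]/4+140-.4,q[1]/4+180-.4),z)[:2]
P=np.array([f(q,87) for q in [(92,66),(283,70),(268,428),(76,424)]]); print(P,P.mean(0),P[0]-P[3],P[1]-P[0])
S=np.array([f(q,22) for q in [(337,77),(323,448),(82,443)]]); print(S,(S[0]+S[2])/2, S[0]-S[1],S[1]-S[2])
```

```text
[[573.  398.2]
 [567.  283.9]
 [354.9 293.9]
 [360.5 406.8]] [463.9 345.7] [212.5  -8.6] [  -6.1 -114.3]
[[573.5 263.9]
 [343.9 274.4]
 [351.2 422.6]] [462.3 343.2] [229.6 -10.5] [  -7.3 -148.2]
```

The pan is within about 3 mm of the middle and parallel. Now fetch the jar.

Call:
{"fn": "play_rows", "kwargs": {"steps": [[0.85,[-1.18,-2.95,0],[0,0,-6.6]],[0.85,[-1.18,-2.95,0],[0,0,-6.6]],[0.85,[-1.18,-2.95,0],[0,0,0]],[0.85,[-1.18,-2.95,0],[0,0,0]],[0.85,[-1.18,-2.95,0],[0,0,0]],[0.85,[-1.18,-2.95,0],[0,0,0]],[0.85,[-1.18,-2.95,0],[0,0,0]],[0.85,[-1.18,-2.95,0],[0,0,0]],[0.85,[-1.18,-2.95,0],[0,0,0]],[0.85,[-1.14,-2.99,0],[0,0,0]],[0.85,[0,0,0],[0,0,0]],[0.85,[0,0,0],[0,0,0]]]}}

```text
t: 29.78
eef_pos: [373.0, -351.9, 298.7]
ee_rot: [0.74, 0.673, 0.001, -0.001]
ft_force: [0.4, -0.1, -0.2]
width: 80.2
finger_force: 0.0
```

Call:
{"fn": "play_rows", "kwargs": {"steps": [[0.85,[0,0,-3],[0,0,0]],[0.85,[0,0,-3],[0,0,0]],[0.85,[0,0,-3],[0,0,0]],[0.85,[0,0,-1.3],[0,0,0]],[0.85,[0,0,0],[0,0,0]],[0,[0,0,0],[0,0,0]],[0,[0,0,0],[0,0,0]],[0,[0,0,0],[0,0,0]],[0,[0,0,0],[0,0,0]],[0,[0,0,0],[0,0,0]],[0,[0,0,0],[0,0,0]]]}}

```text
t: 30.7
eef_pos: [373.9, -352.0, 199.0]
ee_rot: [0.739, 0.673, 0.0, 0.002]
ft_force: [-0.7, 1.6, 3.9]
width: 65.8
finger_force: 25.0
```

Call:
{"fn": "play_rows", "kwargs": {"steps": [[0,[0,0,1],[0,0,0]],[0,[0,0,2.5],[0,0,0]],[0,[0,0,2.5],[0,0,0]],[0,[0,3.03,0],[0,0,0]],[0,[0,3.03,0],[0,0,0]],[0,[1.81,3.03,0],[0,0,0]],[0,[1.81,3.03,0],[0,0,0]],[0,[1.81,3.03,0],[0,0,0]],[0,[1.81,3.03,0],[0,0,0]],[0,[1.81,3.03,0],[0,0,0]],[0,[1.81,3.03,0],[0,0,0]],[0,[1.81,3.03,0],[0,0,0]]]}}

```text
t: 31.7
eef_pos: [500.0, -77.3, 256.4]
ee_rot: [0.74, 0.673, -0.001, -0.001]
ft_force: [-0.0, -1.0, -4.9]
width: 65.2
finger_force: 25.0
```

Call:
{"fn": "play_rows", "kwargs": {"steps": [[0,[1.81,3.03,0],[0,0,0]],[0,[0,3.05,0],[0,0,0]],[0,[0,3.05,0],[0,0,0]],[0,[0,3.05,0],[0,0,0]],[0,[0,3.05,0],[0,0,0]],[0,[0,3.05,0],[0,0,0]],[0,[0,3.07,0],[0,0,0]],[0,[0,0,0],[0,0,0]],[0,[0,0,-3],[0,0,0]],[0,[0,0,-2.5],[0,0,0]],[0,[0,0,-1.5],[0,0,0]],[0,[0,0,0],[0,0,0]]]}}

```text
t: 32.7
eef_pos: [515.5, 134.0, 182.2]
ee_rot: [0.739, 0.673, -0.004, -0.003]
ft_force: [-0.1, -0.5, -4.5]
width: 65.8
finger_force: 25.0
```

Call:
{"fn": "play_rows", "kwargs": {"steps": [[0,[0,0,-0.2],[0,0,0]],[0,[0,0,0],[0,0,0]],[0,[0,0,0],[0,0,0]]]}}

```text
t: 32.95
eef_pos: [518.7, 134.5, 186.6]
ee_rot: [0.74, 0.673, 0.001, 0.001]
ft_force: [0.1, -0.4, -4.6]
width: 65.8
finger_force: 25.0
```

Call:
{"fn": "play_rows", "kwargs": {"steps": [[0,[0,0,-0.3],[0,0,0]],[0,[0,0,0],[0,0,0]],[0,[0,0,0],[0,0,0]]]}}

```text
t: 33.2
eef_pos: [518.2, 134.5, 182.6]
ee_rot: [0.739, 0.673, 0.0, 0.0]
ft_force: [0.4, 0.5, -3.8]
width: 65.5
finger_force: 25.0
```

Call:
{"fn": "play_rows", "kwargs": {"steps": [[0,[0,0,-0.1],[0,0,0]],[0,[0,0,0],[0,0,0]],[0,[0,0,0],[0,0,0]]]}}

```text
t: 33.45
eef_pos: [518.0, 134.6, 181.2]
ee_rot: [0.739, 0.673, 0.0, 0.0]
ft_force: [-0.3, -0.2, -5.0]
width: 65.8
finger_force: 25.0
```

Call:
{"fn": "play_rows", "kwargs": {"steps": [[0,[0,0,-0.1],[0,0,0]],[0,[0,0,0],[0,0,0]],[0,[0,0,0],[0,0,0]]]}}

```text
t: 33.7
eef_pos: [518.2, 134.6, 180.6]
ee_rot: [0.739, 0.673, 0.0, 0.0]
ft_force: [-0.3, -0.4, -3.2]
width: 65.5
finger_force: 25.0
```

Call:
{"fn": "play_rows", "kwargs": {"steps": [[0,[0,0,-0.1],[0,0,0]],[0,[0,0,0],[0,0,0]],[0,[0,0,0],[0,0,0]]]}}

```text
t: 33.95
eef_pos: [518.3, 134.8, 180.6]
ee_rot: [0.739, 0.673, 0.001, 0.0]
ft_force: [-1.9, 0.3, 4.3]
width: 65.1
finger_force: 25.0
```

Call:
{"fn": "play_rows", "kwargs": {"steps": [[0,[0,0,-0.1],[0,0,0]],[0,[0,0,0],[0,0,0]],[0,[0,0,0],[0,0,0]]]}}

```text
t: 34.2
eef_pos: [518.4, 134.8, 180.5]
ee_rot: [0.739, 0.673, 0.001, 0.0]
ft_force: [-3.0, -0.1, 9.4]
width: 65.5
finger_force: 25.0
```

Call:
{"fn": "play_rows", "kwargs": {"steps": [[0.85,[0,0,0.2],[0,0,0]],[0.85,[0,0,0],[0,0,0]],[0.85,[0,0,0],[0,0,0]],[0.85,[0,0,3],[0,0,0]],[0.85,[0,0,3],[0,0,0]],[0.85,[0,0,3],[0,0,0]],[0.85,[0,0,3],[0,0,0]],[0.85,[-0.25,-3.04,0],[0,0,0]],[0.85,[-0.25,-3.04,0],[0,0,0]],[0.85,[-0.25,-3.04,0],[0,0,0]],[0.85,[-0.25,-3.04,0],[0,0,0]],[0.85,[-0.25,-3.04,0],[0,0,0]]]}}

```text
t: 35.2
eef_pos: [505.4, -18.7, 299.8]
ee_rot: [0.739, 0.673, -0.0, 0.0]
ft_force: [0.7, -0.3, -0.7]
width: 80.0
finger_force: 0.0
```

Call:
{"fn": "play_rows", "kwargs": {"steps": [[0.85,[-0.25,-3.04,0],[0,0,0]],[0.85,[-0.25,-3.04,0],[0,0,0]],[0.85,[-0.25,-3.04,0],[0,0,0]],[0.85,[-0.25,-3.04,0],[0,0,0]],[0.85,[-0.25,-3.04,0],[0,0,0]],[0.85,[-0.25,-3.04,0],[0,0,0]],[0.85,[-0.25,-3.04,0],[0,0,0]],[0.85,[-0.25,-3.04,0],[0,0,0]],[0.85,[-0.25,-3.04,0],[0,0,0]],[0.85,[-0.25,-3.04,0],[0,0,0]],[0.85,[-0.25,-3.05,0],[0,0,0]],[0.85,[0,0,0],[0,0,0]]]}}

```text
t: 36.2
eef_pos: [476.8, -356.9, 298.5]
ee_rot: [0.741, 0.671, -0.001, 0.0]
ft_force: [-0.4, 0.4, -0.5]
width: 80.4
finger_force: 0.0
```

Call:
{"fn": "play_rows", "kwargs": {"steps": [[0.85,[0,0,0],[0,0,0]],[0.85,[0,0,-3],[0,0,0]],[0.85,[0,0,-3],[0,0,0]],[0.85,[0,0,-2],[0,0,0]],[0.85,[0,0,-1.4],[0,0,0]],[0.85,[0,0,0],[0,0,0]],[0,[0,0,0],[0,0,0]],[0,[0,0,0],[0,0,0]],[0,[0,0,0],[0,0,0]],[0,[0,0,0],[0,0,0]],[0,[0,0,0],[0,0,0]],[0,[0,0,0],[0,0,0]]]}}

```text
t: 37.2
eef_pos: [478.4, -352.3, 208.2]
ee_rot: [0.739, 0.673, 0.0, 0.001]
ft_force: [-1.9, 0.9, 5.9]
width: 60.4
finger_force: 24.9
```

Call:
{"fn": "play_rows", "kwargs": {"steps": [[0,[0,0,1],[0,0,0]],[0,[0,0,2.5],[0,0,0]],[0,[0,0,2.5],[0,0,0]],[0,[0.24,2.96,0],[0,0,0]],[0,[0.24,2.96,0],[0,0,0]],[0,[0.24,2.96,0],[0,0,0]],[0,[0.24,2.96,0],[0,0,0]],[0,[0.24,2.96,0],[0,0,0]],[0,[0.24,2.96,0],[0,0,0]],[0,[0.24,2.96,0],[0,0,0]],[0,[0.24,2.96,0],[0,0,0]],[0,[0.24,2.96,0],[0,0,0]]]}}

```text
t: 38.2
eef_pos: [499.3, -84.0, 265.6]
ee_rot: [0.74, 0.673, -0.0, -0.001]
ft_force: [0.7, 0.9, -3.3]
width: 59.8
finger_force: 24.3
```

Call:
{"fn": "play_rows", "kwargs": {"steps": [[0,[0.24,2.96,0],[0,0,0]],[0,[0.24,2.96,0],[0,0,0]],[0,[0.24,2.96,0],[0,0,0]],[0,[0.22,1.5,0],[0,0,0]],[0,[0,1,0],[0,0,0]],[0,[0,0.48,0],[0,0,0]],[0,[0,0,-3],[0,0,0]],[0,[0,0,-2.5],[0,0,0]],[0,[0,0,-1.5],[0,0,0]],[0,[0,0,-0.3],[0,0,0]],[0,[0,0,0],[0,0,0]],[0,[0,0,0],[0,0,0]]]}}

```text
t: 39.2
eef_pos: [509.6, 32.5, 194.0]
ee_rot: [0.74, 0.673, 0.0, 0.001]
ft_force: [0.7, 0.0, -3.0]
width: 59.1
finger_force: 24.8
```

Call:
{"fn": "play_rows", "kwargs": {"steps": [[0,[0,0,-0.1],[0,0,0]],[0,[0,0,0],[0,0,0]],[0,[0,0,0],[0,0,0]]]}}

```text
t: 39.45
eef_pos: [509.5, 33.0, 193.2]
ee_rot: [0.74, 0.673, 0.001, 0.001]
ft_force: [-0.1, -0.0, -2.9]
width: 59.5
finger_force: 24.8
```

Call:
{"fn": "play_rows", "kwargs": {"steps": [[0,[0,0,-0.15],[0,0,0]],[0,[0,0,0],[0,0,0]],[0,[0,0,0],[0,0,0]]]}}

```text
t: 39.7
eef_pos: [509.0, 33.1, 190.7]
ee_rot: [0.739, 0.673, -0.0, 0.0]
ft_force: [-0.1, -0.7, -4.0]
width: 59.1
finger_force: 24.8
```

Call:
{"fn": "play_rows", "kwargs": {"steps": [[0,[0,0,-0.1],[0,0,0]],[0,[0,0,0],[0,0,0]],[0,[0,0,0],[0,0,0]]]}}

```text
t: 39.95
eef_pos: [509.2, 33.1, 190.0]
ee_rot: [0.739, 0.673, 0.0, 0.0]
ft_force: [0.0, -0.1, -1.2]
width: 59.4
finger_force: 24.8
```

Call:
{"fn": "play_rows", "kwargs": {"steps": [[0,[0,0,-0.1],[0,0,0]],[0,[0,0,0],[0,0,0]],[0,[0,0,0],[0,0,0]]]}}

```text
t: 40.2
eef_pos: [509.2, 33.0, 189.8]
ee_rot: [0.739, 0.673, 0.0, 0.0]
ft_force: [-2.9, -1.0, 5.5]
width: 59.2
finger_force: 25.0
```

Call:
{"fn": "play_rows", "kwargs": {"steps": [[0.85,[0,0,0.15],[0,0,0]],[0.85,[0,0,0],[0,0,0]],[0.85,[0,0,0],[0,0,0]],[0.85,[0,0,2],[0,0,0]],[0.85,[0,0,3],[0,0,0]],[0.85,[0,0,3],[0,0,0]],[0.85,[0,0,3],[0,0,0]],[0.85,[0.57,-2.96,0],[0,0,0]],[0.85,[0.57,-2.96,0],[0,0,0]],[0.85,[0.57,-2.96,0],[0,0,0]],[0.85,[0.57,-2.96,0],[0,0,0]],[0.85,[0.57,-2.96,0],[0,0,0]]]}}

```text
t: 41.2
eef_pos: [537.9, -116.2, 300.0]
ee_rot: [0.739, 0.673, 0.0, 0.0]
ft_force: [0.1, 0.6, 0.4]
width: 79.6
finger_force: 0.0
```

Call:
{"fn": "play_rows", "kwargs": {"steps": [[0.85,[0.57,-2.96,0],[0,0,0]],[0.85,[0.57,-2.96,0],[0,0,0]],[0.85,[0.57,-2.96,0],[0,0,0]],[0.85,[0.57,-2.96,0],[0,0,0]],[0.85,[0.57,-2.96,0],[0,0,0]],[0.85,[0.57,-2.96,0],[0,0,0]],[0.85,[0.57,-2.96,0],[0,0,0]],[0.85,[0.57,-2.99,0],[0,0,0]],[0.85,[0,0,0],[0,0,0]],[0.85,[0,0,0],[0,0,0]]]}}

```text
t: 42.03
eef_pos: [583.1, -353.5, 298.3]
ee_rot: [0.74, 0.672, 0.0, -0.001]
ft_force: [-0.1, -0.4, -0.5]
width: 80.1
finger_force: 0.0
```

Call:
{"fn": "play_rows", "kwargs": {"steps": [[0.85,[0,0,-3],[0,0,0]],[0.85,[0,0,-3],[0,0,0]],[0.85,[0,0,-2],[0,0,0]],[0.85,[0,0,-0.9],[0,0,0]],[0.85,[0,0,0],[0,0,0]],[0,[0,0,0],[0,0,0]],[0,[0,0,0],[0,0,0]],[0,[0,0,0],[0,0,0]],[0,[0,0,0],[0,0,0]],[0,[0,0,0],[0,0,0]],[0,[0,0,0],[0,0,0]]]}}

```text
t: 42.95
eef_pos: [583.7, -352.4, 214.0]
ee_rot: [0.739, 0.673, 0.001, 0.002]
ft_force: [-1.1, 1.7, 6.4]
width: 65.4
finger_force: 25.0
```

Call:
{"fn": "play_rows", "kwargs": {"steps": [[0,[0,0,1],[0,0,0]],[0,[0,0,2.5],[0,0,0]],[0,[0,0,2.5],[0,0,0]],[0,[-0.8,2.6,0],[0,0,0]],[0,[-0.8,2.6,0],[0,0,0]],[0,[-0.8,2.6,0],[0,0,0]],[0,[-0.8,2.6,0],[0,0,0]],[0,[-0.8,2.6,0],[0,0,0]],[0,[-0.8,2.6,0],[0,0,0]],[0,[-0.8,2.6,0],[0,0,0]],[0,[-0.8,2.6,0],[0,0,0]],[0,[-0.8,2.6,0],[0,0,0]]]}}

```text
t: 43.95
eef_pos: [510.4, -116.8, 270.8]
ee_rot: [0.74, 0.673, -0.0, -0.0]
ft_force: [-0.1, 0.4, -1.8]
width: 65.3
finger_force: 25.0
```

Call:
{"fn": "play_rows", "kwargs": {"steps": [[0,[-0.8,2.6,0],[0,0,0]],[0,[-0.5,1.6,0],[0,0,0]],[0,[0,1.1,0],[0,0,0]],[0,[0,0,0],[0,0,0]],[0,[0,0,-3],[0,0,0]],[0,[0,0,-2.5],[0,0,0]],[0,[0,0,-1.5],[0,0,0]],[0,[0,0,-0.3],[0,0,0]],[0,[0,0,0],[0,0,0]],[0,[0,0,0],[0,0,0]]]}}

```text
t: 44.78
eef_pos: [498.9, -65.8, 198.9]
ee_rot: [0.74, 0.673, 0.0, 0.001]
ft_force: [-0.8, -0.4, -2.0]
width: 65.5
finger_force: 25.0
```

Call:
{"fn": "play_rows", "kwargs": {"steps": [[0,[0,0,-0.15],[0,0,0]],[0,[0,0,0],[0,0,0]],[0,[0,0,0],[0,0,0]]]}}

```text
t: 45.03
eef_pos: [498.6, -65.2, 197.5]
ee_rot: [0.739, 0.673, 0.0, 0.001]
ft_force: [-0.5, -0.2, -2.6]
width: 65.4
finger_force: 25.0
```

Call:
{"fn": "play_rows", "kwargs": {"steps": [[0,[0,0,-0.15],[0,0,0]],[0,[0,0,0],[0,0,0]],[0,[0,0,0],[0,0,0]]]}}

```text
t: 45.28
eef_pos: [498.1, -65.0, 195.2]
ee_rot: [0.739, 0.673, 0.0, 0.0]
ft_force: [0.0, -0.6, -2.3]
width: 65.4
finger_force: 25.0
```

Call:
{"fn": "play_rows", "kwargs": {"steps": [[0,[0,0,-0.1],[0,0,0]],[0,[0,0,0],[0,0,0]],[0,[0,0,0],[0,0,0]]]}}

```text
t: 45.53
eef_pos: [498.2, -65.1, 195.1]
ee_rot: [0.739, 0.673, 0.0, 0.0]
ft_force: [-2.2, -0.6, 3.8]
width: 65.7
finger_force: 25.0
```

Call:
{"fn": "play_rows", "kwargs": {"steps": [[0,[0,0,-0.1],[0,0,0]],[0,[0,0,0],[0,0,0]],[0,[0,0,0],[0,0,0]]]}}

```text
t: 45.78
eef_pos: [498.1, -65.3, 195.0]
ee_rot: [0.739, 0.673, -0.0, 0.001]
ft_force: [-3.5, -0.1, 7.6]
width: 65.7
finger_force: 25.0
```

Release, rise, retreat towards the start side and check.

Call:
{"fn": "play_rows", "kwargs": {"steps": [[0.85,[0,0,0.2],[0,0,0]],[0.85,[0,0,0],[0,0,0]],[0.85,[0,0,0],[0,0,0]],[0.85,[0,0,2],[0,0,0]],[0.85,[0,0,3],[0,0,0]],[0.85,[0,0,3],[0,0,0]],[0.85,[0,0,3],[0,0,0]],[0.85,[-1.5,-2.5,0],[0,0,0]],[0.85,[-1.5,-2.5,0],[0,0,0]],[0.85,[-1.5,-2.5,0],[0,0,0]],[0.85,[-1.5,-2.5,0],[0,0,0]],[0.85,[-1.5,-2.5,0],[0,0,0]]]}}

```text
t: 46.78
eef_pos: [422.5, -190.9, 305.0]
ee_rot: [0.739, 0.673, 0.0, 0.0]
ft_force: [0.7, -1.1, 0.3]
width: 79.7
finger_force: 0.0
```

Call:
{"fn": "play_rows", "kwargs": {"steps": [[0.85,[-1.5,-2.5,0],[0,0,0]],[0.85,[-1.5,-2.5,0],[0,0,0]],[0.85,[-1.5,-2.5,0],[0,0,0]],[0.85,[-1.5,-2.5,0],[0,0,0]],[0.85,[-1.5,-2.5,0],[0,0,0]],[0.85,[-1.5,-2.5,0],[0,0,0]],[0.85,[-1.5,-2.5,0],[0,0,0]],[0.85,[0,0,0],[0,0,0]],[0.85,[0,0,0],[0,0,0]]]}}

```text
t: 47.53
eef_pos: [317.6, -365.9, 304.5]
ee_rot: [0.74, 0.672, 0.0, -0.0]
ft_force: [0.2, 0.2, 0.3]
width: 79.9
finger_force: 0.0
```

Run:
```python
from h import *
np.set_printoptions(precision=1,suppress=True)
c=cap('top','t9.png'); a=cv2.imread('pics/top0.png')[:,:,::-1]; b=c['image']
for n,im in (('before',a),('after',b)):
    h=cv2.cvtColor(np.ascontiguousarray(im),cv2.COLOR_RGB2HSV).astype(int); H,S,V=h[...,0],h[...,1],h[...,2]
    for l,m,(x0,y0,x1,y1),z in (('jar',((H<6)|(H>174))&(S>150)&(V>100),(250,190,292,232),150),('pitcher',(H>50)&(H<80)&(S>120)&(V>25),(290,195,345,240),130),('tin',(S<60)&(V>150),(340,200,380,245),125)):
        ys,xs=np.where(m[y0:y1,x0:x1]); print(n,l,at(c,(xs.mean()+x0,ys.mean()+y0),z)[:2],len(xs))
cv2.imwrite('pics/cmp.png',np.vstack([cv2.resize(i[95:245,225:415],None,fx=2,fy=2) for i in (a,b)])[:,:,::-1])
```

```text
before jar [519.7 135.7] 688
before pitcher [502.8  34.2] 742
before tin [499.3 -64.3] 636
after jar [520.8 137.7] 695
after pitcher [503.   29.7] 724
after tin [500.  -64.4] 634
```

View pics/cmp.png

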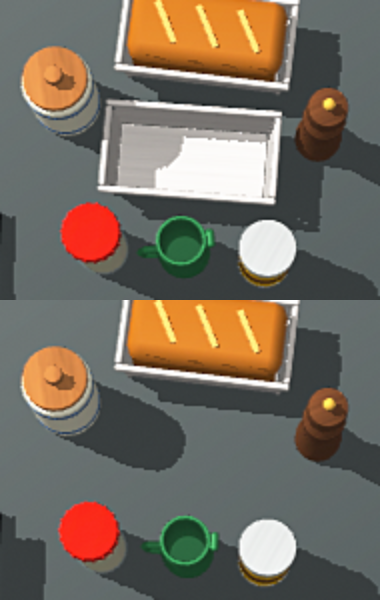

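Everything is upright and the bystanders have not moved. The pitcher (185,540) looks shifted about 4 mm and slightly turned, so I quantify that with image registration.

Run:
```python
from h import *
np.set_printoptions(precision=2,suppress=True)
c=cap('top')
a=cv2.imread('pics/top0.png'); b=cv2.imread('pics/t9.png')
def prep(im,box,kind):
    x0,y0,x1,y1=box; h=cv2.cvtColor(im,cv2.COLOR_BGR2HSV)
    m=cv2.inRange(h,(50,110,25),(80,255,255)) if kind=='g' else None
    return cv2.GaussianBlur(cv2.resize(m[y0:y1,x0:x1],None,fx=4,fy=4,interpolation=cv2.INTER_CUBIC),(0,0),3).astype(np.float32)
box=(290,195,345,245)
A,B=prep(a,box,'g'),prep(b,box,'g')
W=np.eye(2,3,dtype=np.float32)
cc,W=cv2.findTransformECC(A,B,W,cv2.MOTION_EUCLIDEAN,(3,300,1e-7))
p=np.array([(315.5-290)*4,(215.5-195)*4,1]); q=W@p
print(cc,'rot image deg',np.degrees(np.arctan2(W[1,0],W[0,0])),'shift px',(q-p[:2])/4, 'world',at(c,(315.5+(q-p[:2])[0]/4,215.5+(q-p[:2])[1]/4),130)-at(c,(315.5,215.5),130))
cv2.imwrite('pics/pc.png',np.hstack([cv2.resize(i[195:245,288:345],None,fx=6,fy=6,interpolation=cv2.INTER_CUBIC) for i in (a,b)]))
```

```text
0.9952730449306596 rot image deg 6.889363 shift px [ 2.21 -0.24] world [ 0.39 -5.07  0.  ]
```

View pics/pc.png

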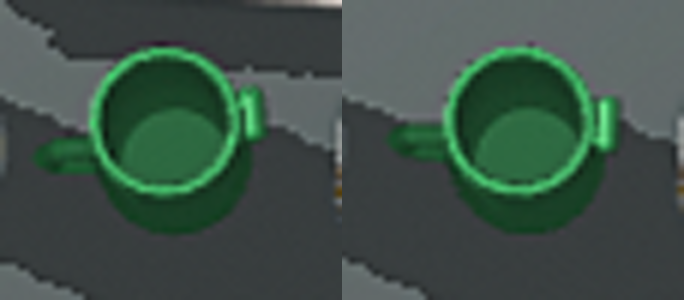

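The pitcher ended up 5 mm toward -y and turned -7°, having aligned itself to the pads. I'll regrip it and undo both.

Call:
{"fn": "play_rows", "kwargs": {"steps": [[0.85,[1.36,2.82,0],[0,0,0]],[0.85,[1.36,2.82,0],[0,0,0]],[0.85,[1.36,2.82,0],[0,0,0]],[0.85,[1.36,2.82,0],[0,0,0]],[0.85,[1.36,2.82,0],[0,0,0]],[0.85,[1.36,2.82,0],[0,0,0]],[0.85,[1.36,2.82,0],[0,0,0]],[0.85,[1.36,2.82,0],[0,0,0]],[0.85,[1.36,2.82,0],[0,0,0]],[0.85,[1.36,2.82,0],[0,0,0]],[0.85,[1.36,2.82,0],[0,0,0]],[0.85,[1.36,2.82,0],[0,0,0]]]}}

```text
t: 48.63
eef_pos: [481.5, -23.4, 305.4]
ee_rot: [0.739, 0.674, 0.0, 0.0]
ft_force: [1.0, -0.3, -0.2]
width: 79.8
finger_force: 0.0
```

Call:
{"fn": "play_rows", "kwargs": {"steps": [[0.85,[1.38,2.8,0],[0,0,0]],[0.85,[1.4,2.8,0],[0,0,0]],[0.85,[0,0,0],[0,0,0]],[0.85,[0,0,0],[0,0,0]],[0.85,[0,0,-3],[0,0,0]],[0.85,[0,0,-3],[0,0,0]],[0.85,[0,0,-3],[0,0,0]],[0.85,[0,0,-2.5],[0,0,0]],[0.85,[0,0,0],[0,0,0]],[0.85,[0,0,0],[0,0,0]]]}}

```text
t: 49.47
eef_pos: [508.0, 29.0, 189.3]
ee_rot: [0.74, 0.673, -0.001, -0.001]
ft_force: [0.7, -0.2, -0.4]
width: 80.1
finger_force: 0.0
```

Call:
{"fn": "play_rows", "kwargs": {"steps": [[0,[0,0,0],[0,0,0]],[0,[0,0,0],[0,0,0]],[0,[0,0,0],[0,0,0]],[0,[0,0,0],[0,0,0]],[0,[0,0,0],[0,0,0]],[0,[0,0,0],[0,0,0]],[0,[0,0,0.8],[0,0,0]],[0,[0,0,0],[0,0,0]]]}}

```text
t: 50.13
eef_pos: [509.6, 29.4, 199.2]
ee_rot: [0.739, 0.673, 0.001, 0.001]
ft_force: [0.2, 0.1, -3.8]
width: 59.2
finger_force: 25.0
```

Call:
{"fn": "play_rows", "kwargs": {"steps": [[0,[-0.02,0.25,0],[0,0,3.45]],[0,[-0.02,0.25,0],[0,0,3.45]],[0,[0,0,0],[0,0,0]],[0,[0,0,-0.5],[0,0,0]],[0,[0,0,0],[0,0,0]],[0,[0,0,0],[0,0,0]]]}}

```text
t: 50.63
eef_pos: [508.5, 34.3, 192.5]
ee_rot: [0.698, 0.716, -0.0, -0.0]
ft_force: [-0.0, 0.1, -3.1]
width: 59.1
finger_force: 25.3
```

Call:
{"fn": "play_rows", "kwargs": {"steps": [[0,[0,0,-0.15],[0,0,0]],[0,[0,0,0],[0,0,0]],[0,[0,0,0],[0,0,0]]]}}

```text
t: 50.88
eef_pos: [508.6, 34.3, 192.3]
ee_rot: [0.698, 0.716, -0.0, -0.0]
ft_force: [-3.0, 0.1, 3.6]
width: 59.2
finger_force: 25.5
```

Call:
{"fn": "play_rows", "kwargs": {"steps": [[0,[0,0,-0.1],[0,0,0]],[0,[0,0,0],[0,0,0]],[0,[0,0,0],[0,0,0]]]}}

```text
t: 51.13
eef_pos: [508.6, 34.3, 192.3]
ee_rot: [0.698, 0.716, -0.0, 0.0]
ft_force: [-5.2, -0.0, 7.1]
width: 59.2
finger_force: 25.6
```

Call:
{"fn": "play_rows", "kwargs": {"steps": [[0.85,[0,0,0.2],[0,0,0]],[0.85,[0,0,0],[0,0,0]],[0.85,[0,0,0],[0,0,0]],[0.85,[0,0,2],[0,0,0]],[0.85,[0,0,3],[0,0,0]],[0.85,[0,0,3],[0,0,0]],[0.85,[0,0,3],[0,0,0]],[0.85,[-1.4,-2.8,0],[0,0,0]],[0.85,[-1.4,-2.8,0],[0,0,0]],[0.85,[-1.4,-2.8,0],[0,0,0]],[0.85,[-1.4,-2.8,0],[0,0,0]],[0.85,[-1.4,-2.8,0],[0,0,0]]]}}

```text
t: 52.13
eef_pos: [438.3, -106.7, 302.6]
ee_rot: [0.697, 0.717, 0.0, 0.001]
ft_force: [0.3, -0.5, 0.9]
width: 80.0
finger_force: 0.0
```

Call:
{"fn": "play_rows", "kwargs": {"steps": [[0.85,[-1.4,-2.8,0],[0,0,0]],[0.85,[-1.4,-2.8,0],[0,0,0]],[0.85,[-1.4,-2.8,0],[0,0,0]],[0.85,[-1.4,-2.8,0],[0,0,0]],[0.85,[-1.4,-2.8,0],[0,0,0]],[0.85,[-1.4,-2.8,0],[0,0,0]],[0.85,[-1.4,-2.8,0],[0,0,0]],[0.85,[-1.4,-2.8,0],[0,0,0]],[0.85,[0,0,0],[0,0,0]],[0.85,[0,0,0],[0,0,0]]]}}

```text
t: 52.97
eef_pos: [326.2, -330.7, 302.3]
ee_rot: [0.699, 0.715, 0.0, -0.0]
ft_force: [0.5, -0.4, -0.2]
width: 79.7
finger_force: 0.0
```

Run:
```python
from h import *
np.set_printoptions(precision=2,suppress=True)
c=cap('top','t10.png'); a=cv2.imread('pics/top0.png'); b=cv2.imread('pics/t10.png')
M={'pitcher':(lambda h:cv2.inRange(h,(50,110,25),(80,255,255)),(288,190,345,245),130),'jar':(lambda h:cv2.inRange(h,(0,150,100),(6,255,255))|cv2.inRange(h,(174,150,100),(180,255,255)),(250,190,292,232),150),'tin':(lambda h:cv2.inRange(h,(0,0,150),(180,60,255)),(340,200,380,245),125)}
for l,(f,(x0,y0,x1,y1),z) in M.items():
    A,B=[cv2.GaussianBlur(cv2.resize(f(cv2.cvtColor(i,cv2.COLOR_BGR2HSV))[y0:y1,x0:x1],None,fx=4,fy=4,interpolation=cv2.INTER_CUBIC),(0,0),3).astype(np.float32) for i in (a,b)]
    cc,W=cv2.findTransformECC(A,B,np.eye(2,3,dtype=np.float32),cv2.MOTION_EUCLIDEAN if l=='pitcher' else cv2.MOTION_TRANSLATION,(3,300,1e-7))
    m=np.array([x1-x0,y1-y0])*2.; d=(W@np.r_[m,1]-m)/4
    print(l,cc,np.degrees(np.arctan2(W[1,0],W[0,0])),(at(c,(315+d[0],216+d[1]),z)-at(c,(315,216),z))[:2])
```

```text
pitcher 0.9971694769493551 1.8744042 [-1.6   0.16]
jar 0.9967214944100731 0.0 [1.07 1.9 ]
tin 0.9970789090500153 0.0 [ 0.79 -0.03]
```

View pics/t10.png

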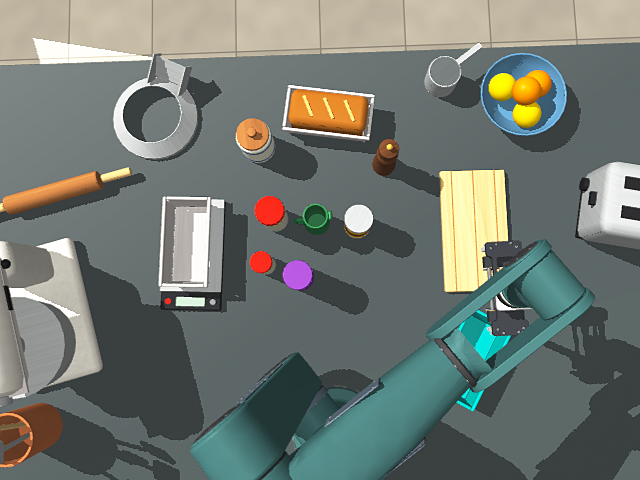

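The pan is on the scale at (186,241) and all three items are within about 2 mm of their start positions. The bystanders have not moved and the arm is clear, so I hand in.

```bash
python3 -c "
from cell import r
print(r.close_job())"
```

```text
the job is handed in; nothing more can be done
None
```

The job is handed in: the empty pan stands on the scale platform within about 3 mm of the middle and parallel to its long sides. The jar, pitcher and tin are back upright within about 2 mm of where they stood, with the pitcher regripped once to undo a 5 mm shift and 7° turn and now about 2° off its original heading.

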